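Nip pocket books in the bench press

ROBOT

A 7-joint arm with a two-finger parallel gripper is mounted at the origin on the work surface. World frame = base frame: x ahead of the robot, y to its left, z up, the work surface at z = 0. Lengths are in mm, angles in degrees, forces in N, time in s.
With the tool pointing down it reaches from about 425 to 975 mm from the base axis. Payload 16.7 kg.
Tool frame: the origin (TCP) lies midway between the tips of the shut fingers; the grasp point (between the pads) lies 19 mm behind it; z points along the fingers, y is the direction in which the jaws open and shut (so a half turn about z gives the same grasp; the last joint's range is limited). The gripper opens to 85 mm and grips with 20 to 120 N. Pads are 22 mm wide; open, the fingers measure 114 mm over their backs; the gripper's body (76 mm by 85 mm) begins 54 mm behind the grasp point. The pads swing forward as they close: fully open they stand 13 mm farther back than shut.
Start: joints at [61.851, 24.414, 4.234, 92.017, -1.954, 63.644, -3.845], TCP at [226.216, -635.926, 231.302] pointing down, gripper open.
Joint ranges: [-163.25, 163.25], [-28.42, 122.38], [-70.27, 78.77], [12.13, 141.07], [-58.53, 238.53], [9.26, 117.41], [-156.51, 156.51]. Speed limits (degrees/s): [108.29, 108.29, 136.94, 136.94, 172.46, 172.46, 172.46].

INTERFACE

Orientations are given as [roll, pitch, yaw] about the fixed x, y, z axes, in that order (R = Rz(yaw) Ry(pitch) Rx(roll)).
In Python, from cell import bot gives the robot as it stands. The module is installed in compiled form; this text tells all that it offers.
- The arm moves only by the shell command python3 -m jog 'ROWS' [OPENING] [FORCE]. ROWS is JSON, a list of rows, each an object of numbers: "x", "y", "z": the shift along the tool's x, y, z in mm; "twist": the turn about the tool's z in rad. In form: [{"x": .., "y": .., "z": .., "twist": ..}, ...]. A call has 1 to 8 rows; each row is the pose to reach, as a shift and turn from the pose commanded when the call began, along the tool's axes at that moment; what a row does not reach only later rows make up. A row lasts 1/12 s, in which the tool goes at most 41.7 mm and 7.16 degrees, less where a joint would pass 70% of its speed; a pose out of reach is approached as far as the arm can. A call with a gripper value outside its range is refused whole. OPENING is the closure, from -1 (fully open) to 1 (shut), set as the call begins (- or left out, the last holds). The fingers move at their own pace and stop on an object; FORCE is the grip in N (left out, the last holds). Time passes only in rows, so rows that repeat a pose let the fingers close. It gives the time, the measured TCP pose, the force and the opening at its end, in the units of the state.
- bot.get_state(): the state, without advancing time (a new reading comes with each control period).
- bot.read_camera(name): name is "scene" or "top" or "wrist"; returns a dict with "image" (384x512x3 uint8, red, green, blue), "z_map" (384x512 float32, mm along the optical axis (not along the pixel's ray), 0 where there is no reading), "fx", "fy", "cx", "cy" (pixels), "rvec" (rotation vector, rad) and "tvec" (3), from world to camera coordinates, as OpenCV has them. Camera axes: x right, y down, z forward; pixel columns grow to the right and rows downward; lengths in mm; the calibration is good to about 2 mm. A picture is of the moment at which its call begins.
- bot.job_done(): hands the job in, once; it reports no verdict.
The state is a dict: "time": time; "joint_positions": joint angles; "joint_vel": joint speeds; "joint_torque": joint torques, N m; "eef_pos": TCP position; "ee_rot": TCP orientation; "force": force on the tool from outside, world axes, zero at the start; "wrist_torque": the same for the moment, N m; "opening": finger opening in mm.
Only numpy, scipy, OpenCV 4.12 (cv2) and the standard library are available. Lean on these libraries where they do the work, as an engineer would, in place of code of your own. Each camera call takes 0.05 s, during which the arm holds its last target. There are 200 camera calls.

TASK

With the press shut off, lay every pocket book flat on the pulled-out tray, side by side, lengthwise from front to back and fully inside the tray, then push the tray fully home. Pull the selector up, turn it to the single-bar mark (light) and let it drop into its detent, tilt the spring-centred lever all the way away from the selector, hold it there about two seconds so that the platen nips the books, and let it spring back upright. Then set the selector back into its off detent (the dot) before pulling the tray fully out again with the books still lying in place on it; leave the glue jar, brush and steel block where they are.

Things in the scene. Friction and masses are not known exactly. Their poses are not given: they have to be found in the camera images.
- press: Low grey bench nipping press, fixed. Origin: on the bench, under the middle of its head; x to the back, -x to the front where the tray comes out, z up. Head: x -65 to +65 mm, y -195 to +195 mm, 48 mm thick, its flat top 165 mm above the bench carries the controls. Two tray rails, 41 mm high, run out to x -243 mm at y +-130 mm.
- tray_floor (a point): Middle of the shallow steel tray's flat floor, 52 mm above the bench; axes parallel to the press's, moves with the tray. The floor runs 68 mm to the front (-x, open edge); rims 8 mm high, 4 mm thick, inner faces at x = +64 mm (back) and y = +-159 mm (sides). With the tray home this point lies under the middle of the platen.
- tray_knob (a point): On the axis of the tray's upright black pull knob, 13 mm below its top; the knob is 26 mm in diameter, its top 90 mm above the bench and its widest part 26 mm tall. It stands on a tongue 44 mm wide, 130 mm to the front (-x) of tray_floor. The tongue's top is 50 mm above the bench.
- tray (a joint): How far the tray is pulled out, m: 0 fully home against its stop, 0.16 fully out (tray_floor moves to the press's -x). It slides with about 2.5 N of friction and stays where it is left.
- selector_grip (a point): On the upright axis of the pull-and-turn selector on the head, 7 mm below the top of its black bar grip; x points along the bar to its pointer end (white line on top). The bar is 52 mm long, 15 mm thick and 32 mm tall and stands on a round skirt of 30 mm radius, whose top lies 25 mm below this point. With the selector seated this point is 209 mm above the bench.
- selector_pull (a joint): How far the selector is pulled up out of its detent, m: 0 seated, 0.014 at most. A spring pushes it down with 3.5 N seated and 7 N fully up. It turns only when pulled up by more than about 9 mm; let go between detents, it stays up on a land.
- selector_turn (a joint): Angle of the selector, rad, growing clockwise seen from above; it does not turn unless pulled up. Detents: 0 = off (dot mark), 0.9 = light (single-bar mark, pointer straight to the back of the press), 1.8 = firm (double-bar mark). It drops in when let go within about 0.1 rad of a detent.
- lever (a joint): Tilt of the hand lever, rad: 0 upright (spring-centred, returns by itself), +0.5 the stop on the side away from the selector (to the press's -y), -0.25 the other stop. Tilting to + lowers the platen, which meets the books at about 0.31 and presses them lightly from there to the stop. About 9 N at the grip holds it at the stop.
- lever_ball (a point): Centre of the lever's black grip, 81 mm above the lever's pivot (pivot axis along the press's x, 177 mm above the bench); the grip is 30 mm in diameter and 34 mm tall, on a rod 12 mm thick. Upright, it lies 258 mm above the bench. Its axes turn with the lever.
- platen: Rubber-faced steel pressing plate under the head, 318 x 126 x 16 mm; origin at the middle of its underside, 89 mm above the bench when up. Sprung, it comes down while the lever is held over, and goes up when the lever is upright.
- book1: Pocket hardback lying flat, 105 mm long (x), 60 mm wide (y), 24 mm thick, about 0.16 kg, gilt frame on the upper cover; origin at the centre of its underside. Two or three such books are present, alike but for the cloth of their covers; the absent ones have no pose.
- book2: Pocket hardback lying flat, 105 mm long (x), 60 mm wide (y), 24 mm thick, about 0.16 kg, gilt frame on the upper cover; origin at the centre of its underside. Two or three such books are present, alike but for the cloth of their covers; the absent ones have no pose.
- book3: Pocket hardback lying flat, 105 mm long (x), 60 mm wide (y), 24 mm thick, about 0.16 kg, gilt frame on the upper cover; origin at the centre of its underside. Two or three such books are present, alike but for the cloth of their covers; the absent ones have no pose.
- book4: Pocket hardback lying flat, 105 mm long (x), 60 mm wide (y), 24 mm thick, about 0.16 kg, gilt frame on the upper cover; origin at the centre of its underside. Two or three such books are present, alike but for the cloth of their covers; the absent ones have no pose.
- glue_jar: Bystander: glue jar with a white cap, 72 mm across, 85 mm tall, origin under its middle.
- glue_brush: Bystander: glue brush lying on the bench, 190 mm long along its x, 20 mm thick, origin under its middle.
- knock_block: Bystander: dark steel block, 90 x 55 x 50 mm, origin under its middle.
There are look-alikes about, which are no part of the job. Leave any green or red look-alike of the book2 alone.

How it is judged (in metres and radians):
On the way, in this order (a step that is already met when the one before it is completed fails the run):
1. every book lies flat, lengthwise and fully inside the pulled-out tray (x of book1 in the frame of tray_floor between -0.022 and 0.022 m and y of book1 in the frame of tray_floor between -0.135 and 0.135 m and z of book1 in the frame of tray_floor between -0.005 and 0.005 m and angle between each of book1, book2, book3, book4's own z axis and vertical below 0.08 rad and angle between the x axis of each of book1, book2, book3, book4 and the x axis of tray_floor, either way round below 0.3 rad and x of book2 in the frame of tray_floor between -0.022 and 0.022 m and y of book2 in the frame of tray_floor between -0.135 and 0.135 m and z of book2 in the frame of tray_floor between -0.005 and 0.005 m and x of book3 in the frame of tray_floor between -0.022 and 0.022 m and y of book3 in the frame of tray_floor between -0.135 and 0.135 m and z of book3 in the frame of tray_floor between -0.005 and 0.005 m and x of book4 in the frame of tray_floor between -0.022 and 0.022 m and y of book4 in the frame of tray_floor between -0.135 and 0.135 m and z of book4 in the frame of tray_floor between -0.005 and 0.005 m and linear speed of each of book1, book2, book3, book4 below 0.02 m/s and value of joint tray above 0.08 m and contact force between each of book1, book2, book3, book4 and the fingers below 0.3 N), for 0.2 s.
2. the tray is fully home (value of joint tray below 0.006 m), for 0.2 s.
3. the selector is seated in the light (single-bar) detent, the tray home (value of joint selector_turn between 0.78 and 1.02 rad and value of joint selector_pull below 0.003 m and value of joint tray below 0.01 m), for 0.2 s.
4. the lever is held over away from the selector for 0.6 s, with the platen pressing on the books, all lying flat under it on the tray, and the selector in its light detent (value of joint selector_turn between 0.78 and 1.02 rad and value of joint selector_pull below 0.003 m and value of joint lever above 0.42 rad and contact force between platen and anything else above 3 N and x of book1 in the frame of tray_floor between -0.065 and 0.065 m and z of book1 in the frame of tray_floor between -0.005 and 0.005 m and x of book2 in the frame of tray_floor between -0.065 and 0.065 m and z of book2 in the frame of tray_floor between -0.005 and 0.005 m and x of book3 in the frame of tray_floor between -0.065 and 0.065 m and z of book3 in the frame of tray_floor between -0.005 and 0.005 m and x of book4 in the frame of tray_floor between -0.065 and 0.065 m and z of book4 in the frame of tray_floor between -0.005 and 0.005 m), for 0.6 s.
5. the lever has sprung back upright (value of joint lever between -0.06 and 0.06 rad), for 0.3 s.
6. the selector is seated in the off detent, the tray still home (value of joint selector_turn between -0.12 and 0.12 rad and value of joint selector_pull below 0.003 m and value of joint tray below 0.015 m), for 0.2 s.
At the end, for the whole second after the job is handed in: Tray pulled out at least 145 of its 160 mm; every book at rest flat on its floor, within 22 mm of the middle front to back, lengthwise within 0.3 rad; selector seated in the off detent (within 0.12 rad, up less than 3 mm); lever upright (all of step 5 and x of book1 in the frame of tray_floor between -0.022 and 0.022 m and y of book1 in the frame of tray_floor between -0.135 and 0.135 m and z of book1 in the frame of tray_floor between -0.005 and 0.005 m and angle between each of book1, book2, book3, book4's own z axis and vertical below 0.08 rad and angle between the x axis of each of book1, book2, book3, book4 and the x axis of tray_floor, either way round below 0.3 rad and x of book2 in the frame of tray_floor between -0.022 and 0.022 m and y of book2 in the frame of tray_floor between -0.135 and 0.135 m and z of book2 in the frame of tray_floor between -0.005 and 0.005 m and x of book3 in the frame of tray_floor between -0.022 and 0.022 m and y of book3 in the frame of tray_floor between -0.135 and 0.135 m and z of book3 in the frame of tray_floor between -0.005 and 0.005 m and x of book4 in the frame of tray_floor between -0.022 and 0.022 m and y of book4 in the frame of tray_floor between -0.135 and 0.135 m and z of book4 in the frame of tray_floor between -0.005 and 0.005 m and linear speed of each of book1, book2, book3, book4 below 0.02 m/s and value of joint selector_turn between -0.12 and 0.12 rad and value of joint selector_pull below 0.003 m and value of joint tray above 0.145 m); the robot touches nothing.
It fails at once if the glue jar is pushed more than 30 mm or tipped over (distance of glue_jar from where it was at the start of the episode above 0.03 m or angle between glue_jar's own z axis and vertical above 0.5 rad).
It fails at once if the glue brush is pushed more than 30 mm (distance of glue_brush from where it was at the start of the episode above 0.03 m).
It fails at once if the steel block is pushed more than 30 mm or tipped over (distance of knock_block from where it was at the start of the episode above 0.03 m or angle between knock_block's own z axis and vertical above 0.5 rad).
Of book1, book2, book3, book4 only 2 to 3 are there at a start; the rules pass over those that are not, and their reading is None.
At some moment in a run one of book1, book2, book3, book4 may be knocked a few centimetres aside while the robot is not near it.
Once in a run the grip may slacken for a moment while it holds something.
It also fails if it takes over 210 s, if anything falls off the work surface, if the arm or the gripper's body presses on something with over 40 N, if the wrist force passes 120 N, or if a joint passes its speed limit or range.

## Working session

There is one attempt and no reset: what is moved stays moved. The work goes in short steps, Python scripts to look and compute and a shell command to move; the robot and the scene stay as the last step left them, time stands still between calls to the robot, and variables do not carry over. Pictures are saved under pics/ and viewed, about 12 in all and at most 16, crops included, and the job is handed in when it is done.

```bash
mkdir -p pics
cat > h.py <<'E'
import numpy as np, cv2
from cell import bot
def cam(n):
    c=bot.read_camera(n); c['R']=cv2.Rodrigues(np.array(c['rvec'],float))[0]; c['t']=np.array(c['tvec'],float).ravel(); return c
def save(c,f,box=None,s=1):
    im=c['image'][:,:,::-1]
    if box: im=im[box[1]:box[3],box[0]:box[2]]
    cv2.imwrite(f,cv2.resize(im,None,fx=s,fy=s,interpolation=cv2.INTER_CUBIC))
def ray(c,u,v,z):
    d=c['R'].T@np.array([(u-c['cx'])/c['fx'],(v-c['cy'])/c['fy'],1]); o=-c['R'].T@c['t']
    return o+d*(z-o[2])/d[2]
def pts(c):
    v,u=np.mgrid[:384,:512]; Z=c['z_map']
    P=np.stack([(u-c['cx'])/c['fx']*Z,(v-c['cy'])/c['fy']*Z,Z],-1)
    return (P-c['t'])@c['R']
def proj(c,p):
    q=c['R']@np.array(p,float)+c['t']; return q[0]/q[2]*c['fx']+c['cx'],q[1]/q[2]*c['fy']+c['cy']
E
python3 - <<'E'
from h import *
a=cam('top');b=cam('scene')
save(a,'pics/top0.png',s=1.5);save(b,'pics/scene0.png',s=1.5)
print(bot.get_state())
for c in(a,b):print(-c['R'].T@c['t'],c['R'].tolist(),c['fx'])
E
```

```text
{'time': 0.1, 'joint_positions': array([61.85139851, 24.44722933,  4.23163699, 92.04795517, -1.95316888,
       63.64331844, -3.84376059]), 'joint_vel': array([ 0.11034426, -0.12849905,  0.02718723, -0.06875127,  0.02958191,
        0.08661505,  0.09143157]), 'joint_torque': array([ 1.05251541e-02, -9.51529670e+01,  3.77306253e+00, -4.64396060e+01,
        1.98141905e-02,  6.51432434e-03,  6.33237983e-05]), 'eef_pos': array([ 226.08911707, -635.62493665,  230.67195496]), 'ee_rot': array([-1.79933866e+02,  5.34978264e-03,  1.95819830e+01]), 'force': array([-0.65406032, -0.25500314,  0.02294959]), 'wrist_torque': array([ 0.03197181, -0.01832659,  0.02290316]), 'opening': 85.63690906075665}
[ 270.24502283  -63.79721282 1383.94634205] [[0.05436371075712687, -0.9985155992337683, 0.003344404213534505], [-0.9775574051852861, -0.053904772530038225, -0.20365607053533835], [0.2035340426565671, 0.007802152607642651, -0.9790367816862459]] 408.3303805488458
[1047.79863056 -528.56045969 1249.05440111] [[0.6871079899623449, 0.726518207386835, -0.0073419660395353525], [0.6000931362252109, -0.5731797638314116, -0.5579903101215627], [-0.4095983862093411, 0.3789937369793688, -0.8298149850087768]] 454.27746437981506
```

View pics/top0.png

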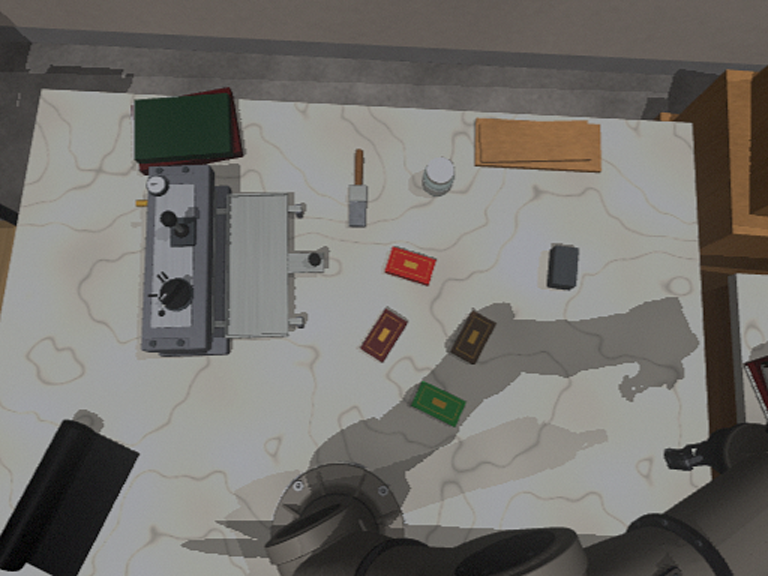

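View pics/scene0.png

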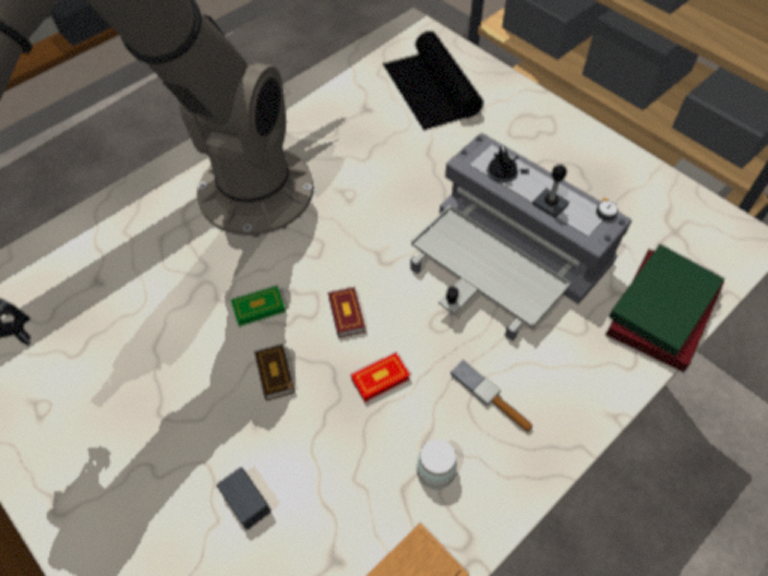

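The top view shows the press at left with its tray out toward the right. The dark maroon book is at (384,334) and the brown one at (473,337). The red look-alike is at (411,265) and the green one at (438,403). The scene view agrees, so there are two books to place.

```bash
cat > meas.py <<'E'
from h import *
def rect(P2):
    (c,(w,h),a)=cv2.minAreaRect(P2.astype(np.float32))
    if w<h: w,h,a=h,w,a+90
    return np.round(c,1),round(w,1),round(h,1),round((a+90)%180-90,1)
def books(c,zt=24,lo=(0,-9999),hi=(9999,9999)):
    # dark cloth on bright bench: depth band + colour
    P=pts(c);hsv=cv2.cvtColor(c['image'],cv2.COLOR_RGB2HSV).astype(int)
    m=(abs(P[...,2]-zt)<8)&(hsv[...,1]>60)&(P[...,0]>lo[0])&(P[...,0]<hi[0])&(P[...,1]>lo[1])&(P[...,1]<hi[1])
    m=cv2.morphologyEx(m.astype(np.uint8),cv2.MORPH_CLOSE,np.ones((5,5)))
    n,L,S,C=cv2.connectedComponentsWithStats(m)
    for i in range(1,n):
        if S[i,4]<150: continue
        v,u=np.where(L==i)
        q=np.array([ray(c,a,b,zt)[:2] for a,b in zip(u,v)])
        print('obj',S[i,4],np.round(C[i]),rect(q),'rgb',np.median(c['image'][v,u],0),'z',np.median(P[v,u,2]).round(1))
E
python3 - <<'E'
from meas import *
for n in('top','scene'):
    c=cam(n);print(n);books(c,24,(200,-600),(800,200))
    P=pts(c)
    for nm,z in(('head',165),('tray',52),('knob',90),('sel',216),('ball',275)):
        m=(abs(P[...,2]-z)<(6 if z!=52 else 4))&(P[...,1]>-100)&(P[...,1]<480)&(P[...,0]>200)&(P[...,0]<750)
        k,L,S,C=cv2.connectedComponentsWithStats(m.astype(np.uint8))
        for i in range(1,k):
            if S[i,4]>(25 if z in(90,216,275) else 400):
                Q=P[L==i]; print(nm,S[i,4],C[i].round(),Q.mean(0).round(1),rect(Q[:,:2]))
E
```

```text
top
obj 541 [273. 177.] (array([ 581.2, -126.4]), 105.0, 62.2, 75.9) rgb [150.  43.  40.] z 24.3
obj 545 [255. 223.] (array([419.7, -75.7]), 104.6, 58.3, -29.2) rgb [77. 45. 45.] z 24.8
obj 518 [315. 225.] (array([ 425.9, -274.6]), 104.0, 58.0, -26.2) rgb [52. 45. 39.] z 24.3
obj 603 [292. 269.] (array([ 277.5, -201.6]), 104.8, 59.3, 66.9) rgb [38. 78. 43.] z 24.7
head 4116 [117. 174.] [534.5 355.5 166. ] (array([546.5, 359.2]), 389.9, 131.4, 5.2)
tray 3362 [173. 177.] [557.7 209.5  52.1] (array([563.5, 188.3]), 324.7, 193.4, 5.1)
knob 49 [208. 172.] [571.1  86.6  90.3] (array([571.9,  86.5]), 23.2, 23.2, -43.8)
sel 88 [112. 193.] [461.9 346.2 215.9] (array([462. , 346.9]), 50.0, 16.1, -36.5)
ball 60 [111. 145.] [591.1 347.1 273.9] (array([592.5, 348. ]), 25.5, 22.9, -54.4)
scene
obj 531 [171. 202.] (array([ 280., -203.]), 104.2, 64.3, 67.1) rgb [32. 87. 27.] z 26.4
obj 516 [231. 207.] (array([422.1, -76. ]), 104.6, 58.8, -29.5) rgb [114.   58.5  41. ] z 25.9
obj 590 [182. 247.] (array([ 427.7, -275. ]), 102.8, 58.6, -26.3) rgb [55. 38. 19.] z 26.2
obj 649 [253. 249.] (array([ 583.2, -126.8]), 105.2, 61.2, 75.9) rgb [208.  52.  19.] z 25.8
head 2798 [360. 131.] [563.8 349.5 167.2] (array([547.3, 358. ]), 390.8, 135.7, 5.2)
tray 2801 [325. 178.] [566.8 204.6  53. ] (array([564.3, 175.8]), 326.3, 219.5, 4.6)
knob 53 [301. 194.] [573.7  84.7  90.9] (array([573. ,  85.7]), 24.0, 23.8, -0.3)
sel 70 [336. 104.] [465.2 343.9 217.1] (array([464.4, 345.8]), 53.6, 16.0, -35.0)
ball 58 [373. 113.] [595.4 344.  274.5] (array([593.8, 345.3]), 26.0, 23.7, 12.6)
```

```bash
cat > go.py <<'E'
import sys
from h import *
from scipy.spatial.transform import Rotation as Rn
s=bot.get_state();R=Rn.from_euler('xyz',s['ee_rot'],degrees=True).as_matrix()
print('t',round(s['time'],2),'pos',s['eef_pos'].round(1),'rot',s['ee_rot'].round(2),'F',s['force'].round(1),'open',round(s['opening'],1),'j',s['joint_positions'].round(0))
if len(sys.argv)>4:
    t=np.array(sys.argv[1:4],float);yaw=float(sys.argv[4])
    d=R.T@(t-s['eef_pos']);tw=-((yaw-s['ee_rot'][2]+180)%360-180)
    print('shift',d.round(1),'twist',round(np.radians(tw),3))
E
python3 go.py 421 -76 150 150.8
```

```text
t 0.2 pos [ 226.2 -635.7  230.9] rot [-179.96    0.     19.58] F [ 0.4  0.1 -0.3] open 85.2 j [62. 24.  4. 92. -2. 64. -4.]
shift [ 371.2 -462.    81.2] twist -2.29
```

```bash
python3 -m jog '[{"x":25,"y":-30,"z":5,"twist":-0.12},{"x":50,"y":-60,"z":10,"twist":-0.24},{"x":75,"y":-90,"z":15,"twist":-0.36},{"x":100,"y":-122,"z":20,"twist":-0.48},{"x":125,"y":-153,"z":25,"twist":-0.6},{"x":150,"y":-184,"z":30,"twist":-0.72},{"x":175,"y":-215,"z":35,"twist":-0.84},{"x":200,"y":-246,"z":40,"twist":-0.96}]' -1; python3 go.py 421 -76 150 150.8
```

```text
time: 0.87
eef_pos: [332.3, -335.3, 191.2]
ee_rot: [180.0, 0.0, 74.9]
force: [1.7, 0.0, -0.5]
opening: 85.3
t 0.87 pos [ 332.3 -335.3  191.2] rot [1.7999e+02 2.0000e-02 7.4920e+01] F [ 1.7  0.  -0.5] open 85.3 j [ 50.   9. -14. 119.   3.  53.  20.]
shift [273.5  18.1  41.1] twist -1.324
```

```bash
python3 -m jog '[{"x":35,"y":2,"z":5,"twist":-0.12},{"x":70,"y":4,"z":10,"twist":-0.24},{"x":105,"y":6,"z":15,"twist":-0.36},{"x":140,"y":9,"z":20,"twist":-0.48},{"x":175,"y":11,"z":25,"twist":-0.6},{"x":210,"y":14,"z":30,"twist":-0.72},{"x":245,"y":16,"z":35,"twist":-0.84},{"x":273,"y":18,"z":41,"twist":-0.96}]'; python3 go.py 421 -76 150 150.8
```

```text
time: 1.53
eef_pos: [422.7, -76.3, 150.5]
ee_rot: [180.0, 0.0, 130.0]
force: [0.9, -0.9, 0.7]
opening: 85.5
t 1.53 pos [422.7 -76.3 150.5] rot [1.7996e+02 3.0000e-02 1.2999e+02] F [ 0.9 -0.9  0.7] open 85.5 j [ 32.  10. -33. 125.   7.  47.  35.]
shift [ 1.3 -1.1  0.5] twist -0.363
```

```bash
python3 -m jog '[{"twist":-0.12},{"twist":-0.24},{"twist":-0.36},{"twist":-0.36}]'; python3 go.py 421 -76 40 150.8;  python3 -c "
from h import *
from meas import books
c=cam('wrist');save(c,'pics/w1.png');books(c,24,(200,-600),(800,200));c=cam('top');books(c,24,(200,-600),(800,200))"
```

```text
t 1.53 pos [422.7 -76.3 150.5] rot [1.7996e+02 3.0000e-02 1.2999e+02] F [ 0.9 -0.9  0.7] open 85.5 j [ 32.  10. -33. 125.   7.  47.  35.]
shift [  1.4  -1.2 110.5] twist -0.363
obj 170 [412.  31.] (array([439.9, 107.8]), 24.7, 7.2, 8.3) rgb [18. 19. 21.] z 23.5
obj 6353 [255. 176.] (array([420.9, -75.2]), 103.8, 59.2, -29.3) rgb [61. 15. 17.] z 22.0
obj 6284 [ 63. 183.] (array([ 280. , -200.5]), 108.5, 59.6, 67.0) rgb [ 3. 68. 22.] z 22.1
obj 2712 [322. 307.] (array([ 575.8, -140.4]), 73.3, 63.5, 75.6) rgb [91.  3.  2.] z 21.8
obj 714 [173. 321.] (array([ 453.9, -264. ]), 63.8, 21.3, -26.0) rgb [41. 25. 14.] z 21.9
obj 265 [274. 173.] (array([ 583.1, -127.1]), 104.9, 58.6, 74.1) rgb [103.  37.  34.] z 24.5
obj 539 [315. 225.] (array([ 425.8, -274.8]), 104.7, 58.0, -26.0) rgb [67. 54. 45.] z 24.5
obj 293 [300. 271.] (array([ 270.2, -218.6]), 68.0, 59.1, 66.7) rgb [ 42. 118.  57.] z 24.7validation failed for argument at $[0]...
```

View pics/w1.png

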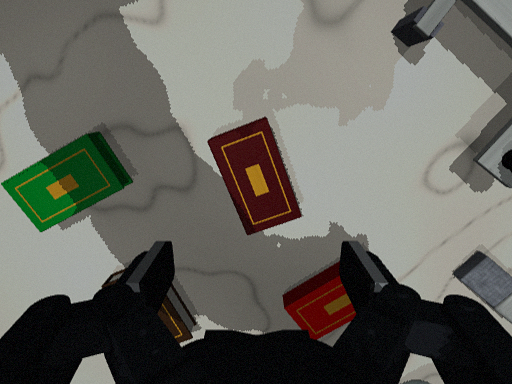

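The wrist view shows the maroon book clear at (255,176), and the rows evidently need every key. Turning in place and then descending.

```bash
python3 -m jog '[{"x":0,"y":0,"z":0,"twist":-0.12},{"x":0,"y":-1,"z":0,"twist":-0.24},{"x":1,"y":-2,"z":0,"twist":-0.36},{"x":1,"y":-2,"z":30,"twist":-0.36},{"x":1,"y":-2,"z":60,"twist":-0.36},{"x":1,"y":-2,"z":90,"twist":-0.36},{"x":1,"y":-2,"z":110,"twist":-0.36},{"x":1,"y":-2,"z":110,"twist":-0.36}]'; python3 go.py 421 -75.3 2 150.8
```

```text
time: 2.3
eef_pos: [417.7, -79.2, 37.3]
ee_rot: [-179.9, -0.3, 150.2]
force: [-3.0, 0.3, -0.3]
opening: 85.6
t 2.3 pos [417.7 -79.2  37.3] rot [-179.92   -0.3   150.18] F [-3.   0.3 -0.3] open 85.6 j [ 29.  22. -30. 130.  20.  33.  43.]
shift [-1.1  5.1 35.3] twist -0.011
```

```bash
python3 -m jog '[{"x":-1,"y":5,"z":0,"twist":-0.01},{"x":-1,"y":5,"z":12,"twist":-0.01},{"x":-1,"y":5,"z":24,"twist":-0.01},{"x":-1,"y":5,"z":35,"twist":-0.01},{"x":-1,"y":5,"z":35,"twist":-0.01}]'; python3 go.py 421 -75.3 2 150.8
```

```text
time: 2.72
eef_pos: [423.5, -75.4, 5.1]
ee_rot: [-180.0, -0.0, 150.8]
force: [-1.8, -0.3, -1.6]
opening: 85.1
t 2.72 pos [423.5 -75.4   5.1] rot [-179.99   -0.    150.79] F [-1.8 -0.3 -1.6] open 85.1 j [ 25.  25. -27. 131.  24.  29.  39.]
shift [ 2.2 -1.1  3.1] twist -0.0
```

```bash
python3 -m jog '[{"x":2,"y":-1,"z":3,"twist":0},{"x":2,"y":-1,"z":3,"twist":0},{"x":2,"y":-1,"z":3,"twist":0},{"x":2,"y":-1,"z":3,"twist":0},{"x":2,"y":-1,"z":3,"twist":0},{"x":2,"y":-1,"z":3,"twist":0},{"x":2,"y":-1,"z":3,"twist":0},{"x":2,"y":-1,"z":3,"twist":0}]' 1 50; python3 -m jog '[{"x":0,"y":0,"z":0,"twist":0},{"x":0,"y":0,"z":0,"twist":0},{"x":0,"y":0,"z":-15,"twist":0},{"x":0,"y":0,"z":-40,"twist":0},{"x":0,"y":0,"z":-70,"twist":0},{"x":0,"y":0,"z":-100,"twist":0},{"x":0,"y":0,"z":-130,"twist":0},{"x":0,"y":0,"z":-130,"twist":0}]'; python3 go.py 501 210 130 95.2
```

```text
time: 3.38
eef_pos: [421.1, -75.4, 3.1]
ee_rot: [-180.0, 0.0, 150.8]
force: [-3.0, 1.3, 7.9]
opening: 58.9
time: 4.05
eef_pos: [423.5, -75.4, 137.6]
ee_rot: [179.9, 0.4, 150.8]
force: [2.0, 0.3, -0.6]
opening: 59.0
t 4.05 pos [423.5 -75.4 137.6] rot [179.91   0.4  150.79] F [ 2.   0.3 -0.6] open 59.0 j [ 35.  11. -36. 126.   9.  45.  53.]
shift [ 71.7 287.    7.5] twist 0.97
```

```bash
python3 -m jog '[{"x":9,"y":35,"z":0,"twist":0.12},{"x":18,"y":70,"z":0,"twist":0.24},{"x":27,"y":105,"z":0,"twist":0.36},{"x":36,"y":142,"z":0,"twist":0.48},{"x":45,"y":179,"z":0,"twist":0.6},{"x":54,"y":215,"z":0,"twist":0.72},{"x":63,"y":251,"z":0,"twist":0.84},{"x":72,"y":287,"z":0,"twist":0.96}]';python3 -m jog '[{"x":0,"y":0,"z":0,"twist":0},{"x":0,"y":0,"z":0,"twist":0.01}]'; python3 go.py 501 210 56 95.2;python3 -c "
from h import *
c=cam('wrist');save(c,'pics/w2.png')"
```

```text
time: 4.72
eef_pos: [492.3, 188.1, 132.7]
ee_rot: [180.0, 0.0, 103.1]
force: [1.6, -0.4, -1.3]
opening: 58.8
time: 4.88
eef_pos: [491.9, 189.6, 132.6]
ee_rot: [180.0, -0.1, 103.1]
force: [-0.9, -1.1, -1.2]
opening: 58.9
t 4.88 pos [491.9 189.6 132.6] rot [ 1.7999e+02 -7.0000e-02  1.0311e+02] F [-0.9 -1.1 -1.2] open 58.9 j [ -1.  20. -33. 115.  14.  49. -28.]
shift [17.7 13.5 76.6] twist 0.138
```

View pics/w2.png

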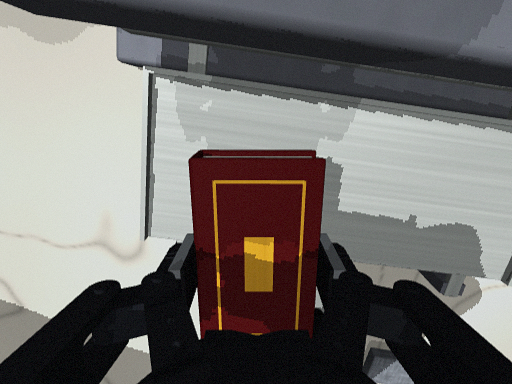

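The maroon book is held squarely and sits above the tray, whose left rim is at column 150. Next: align, lower and release.

```bash
python3 -m jog '[{"x":9,"y":7,"z":0,"twist":0.07},{"x":18,"y":13.5,"z":0,"twist":0.138},{"x":18,"y":13.5,"z":0,"twist":0.138},{"x":18,"y":13.5,"z":15,"twist":0.138},{"x":18,"y":13.5,"z":30,"twist":0.138},{"x":18,"y":13.5,"z":45,"twist":0.138},{"x":18,"y":13.5,"z":60,"twist":0.138},{"x":18,"y":13.5,"z":66,"twist":0.138}]'; python3 go.py 501 210 56 95.2
```

```text
time: 5.6
eef_pos: [500.5, 205.3, 64.9]
ee_rot: [-179.9, 0.1, 95.0]
force: [-0.7, -1.3, -2.3]
opening: 58.8
t 5.6 pos [500.5 205.3  64.9] rot [-1.7988e+02  6.0000e-02  9.5040e+01] F [-0.7 -1.3 -2.3] open 58.8 j [ -6.  27. -28. 115.  19.  42. -41.]
shift [4.6 0.9 8.9] twist -0.003
```

```bash
python3 -m jog '[{"x":0,"y":0,"z":3,"twist":0},{"x":0,"y":0,"z":6,"twist":0},{"x":0,"y":0,"z":8,"twist":0},{"x":0,"y":0,"z":9,"twist":0},{"x":0,"y":0,"z":9,"twist":0}]'; python3 go.py 501 210 56 95.2
```

```text
time: 6.02
eef_pos: [501.6, 207.4, 57.8]
ee_rot: [180.0, -0.0, 95.0]
force: [0.4, 0.3, -2.2]
opening: 58.9
t 6.02 pos [501.6 207.4  57.8] rot [ 1.7997e+02 -2.0000e-02  9.5000e+01] F [ 0.4  0.3 -2.2] open 58.9 j [ -6.  28. -28. 116.  19.  41. -41.]
shift [ 2.6 -0.3  1.8] twist -0.003
```

```bash
python3 -m jog '[{"x":2,"y":0,"z":1,"twist":0},{"x":2,"y":0,"z":2,"twist":0},{"x":2,"y":0,"z":2.5,"twist":0},{"x":2,"y":0,"z":2.5,"twist":0},{"x":2,"y":0,"z":2.5,"twist":0}]';python3 -m jog '[{"x":0,"y":0,"z":0,"twist":0},{"x":0,"y":0,"z":0,"twist":0},{"x":0,"y":0,"z":0,"twist":0},{"x":0,"y":0,"z":0,"twist":0},{"x":0,"y":0,"z":-10,"twist":0},{"x":0,"y":0,"z":-40,"twist":0},{"x":0,"y":0,"z":-75,"twist":0},{"x":0,"y":0,"z":-110,"twist":0}]' -0.85; python3 go.py 426.8 -274.8 150 153.8
```

```text
time: 6.43
eef_pos: [501.3, 209.8, 55.2]
ee_rot: [180.0, -0.0, 95.0]
force: [-0.9, 0.9, 4.2]
opening: 58.5
time: 7.1
eef_pos: [500.5, 209.5, 166.6]
ee_rot: [-179.9, -0.0, 95.0]
force: [0.4, 0.4, 0.8]
opening: 79.2
t 7.1 pos [500.5 209.5 166.6] rot [-1.7993e+02 -2.0000e-02  9.5030e+01] F [0.4 0.4 0.8] open 79.2 j [ -3.  19. -32. 111.  12.  53. -36.]
shift [-475.9 -115.9   16.5] twist -1.026
```

```bash
python3 -m jog '[{"x":-38,"y":-10,"z":0,"twist":-0.06},{"x":-76,"y":-19,"z":0,"twist":-0.13},{"x":-114,"y":-28,"z":0,"twist":-0.2},{"x":-152,"y":-38,"z":0,"twist":-0.27},{"x":-190,"y":-47,"z":0,"twist":-0.34},{"x":-228,"y":-56,"z":0,"twist":-0.41},{"x":-266,"y":-65,"z":0,"twist":-0.5},{"x":-304,"y":-74,"z":0,"twist":-0.6}]' -1; python3 go.py 426.8 -274.8 120 153.8
```

```text
time: 7.77
eef_pos: [453.9, -98.9, 165.7]
ee_rot: [180.0, 0.0, 129.2]
force: [1.9, -0.9, -0.7]
opening: 85.6
t 7.77 pos [453.9 -98.9 165.7] rot [1.7997e+02 4.0000e-02 1.2916e+02] F [ 1.9 -0.9 -0.7] open 85.6 j [ 31.  11. -30. 121.   7.  50.  36.]
shift [-119.3 -132.1   45.8] twist -0.43
```

```bash
python3 -m jog '[{"x":-20,"y":-22,"z":8,"twist":-0.08},{"x":-40,"y":-44,"z":16,"twist":-0.17},{"x":-60,"y":-66,"z":24,"twist":-0.26},{"x":-80,"y":-88,"z":32,"twist":-0.35},{"x":-100,"y":-110,"z":40,"twist":-0.43},{"x":-119,"y":-132,"z":46,"twist":-0.43},{"x":-119,"y":-132,"z":46,"twist":-0.43}]'; python3 go.py 426.8 -274.8 20 153.8; python3 -c "
from meas import *
c=cam('wrist');books(c,24,(350,-400),(500,-150))
c=cam('top');books(c,76,(380,100),(700,300));books(c,24,(350,-400),(500,-150))"
```

```text
time: 8.35
eef_pos: [424.5, -277.5, 118.2]
ee_rot: [-179.9, -0.1, 153.3]
force: [-1.0, 0.7, 0.3]
opening: 85.7
t 8.35 pos [ 424.5 -277.5  118.2] rot [-1.7995e+02 -6.0000e-02  1.5325e+02] F [-1.   0.7  0.3] open 85.7 j [ 48.  19. -26. 118.  12.  46.  78.]
shift [-0.9  3.5 98.2] twist -0.01
obj 7860 [261. 188.] (array([ 426.7, -274.9]), 104.1, 59.2, -26.3) rgb [25. 16. 10.] z 22.0
obj 572 [170. 192.] (array([499.8, 208.2]), 99.7, 59.6, -86.8) rgb [78. 41. 41.] z 76.1
obj 237 [310. 230.] (array([ 408.1, -265.7]), 65.7, 57.1, -24.7) rgb [48. 40. 33.] z 24.7
```

```bash
python3 -m jog '[{"x":-1,"y":3,"z":20,"twist":-0.01},{"x":-1,"y":3,"z":45,"twist":-0.01},{"x":-1,"y":3,"z":70,"twist":-0.01},{"x":-1,"y":3,"z":92,"twist":-0.01},{"x":-1,"y":3,"z":105,"twist":-0.01},{"x":-1,"y":3,"z":113,"twist":-0.01},{"x":-1,"y":3,"z":115,"twist":-0.01},{"x":-1,"y":3,"z":115,"twist":-0.01}]'; python3 go.py 426.8 -274.8 3 153.8
```

```text
time: 9.12
eef_pos: [429.3, -269.5, 4.2]
ee_rot: [180.0, -0.0, 154.2]
force: [0.1, -0.0, 0.0]
opening: 85.3
t 9.12 pos [ 429.3 -269.5    4.2] rot [179.98  -0.   154.19] F [ 0.1 -0.   0. ] open 85.3 j [ 43.  29. -22. 121.  20.  32.  71.]
shift [-0.  -5.8  1.2] twist 0.007
```

```bash
python3 -m jog '[{"x":0,"y":0,"z":0,"twist":0},{"x":0,"y":0,"z":0,"twist":0},{"x":0,"y":0,"z":0,"twist":0},{"x":0,"y":0,"z":0,"twist":0},{"x":0,"y":0,"z":0,"twist":0},{"x":0,"y":0,"z":0,"twist":0},{"x":0,"y":0,"z":0,"twist":0},{"x":0,"y":0,"z":0,"twist":0}]' 1 50; python3 go.py 426.8 -274.8 3 153.8; python3 -m jog '[{"x":0,"y":0,"z":0,"twist":0},{"x":0,"y":0,"z":0,"twist":0},{"x":0,"y":0,"z":-15,"twist":0},{"x":0,"y":0,"z":-40,"twist":0},{"x":0,"y":0,"z":-70,"twist":0},{"x":0,"y":0,"z":-100,"twist":0},{"x":0,"y":0,"z":-130,"twist":0},{"x":0,"y":0,"z":-130,"twist":0}]'; python3 go.py 620.5 221 130 95.2
```

```text
time: 9.78
eef_pos: [429.4, -270.6, 5.1]
ee_rot: [-180.0, 0.1, 154.1]
force: [-2.1, 0.4, 12.6]
opening: 59.0
t 9.78 pos [ 429.4 -270.6    5.1] rot [-1.7998e+02  9.0000e-02  1.5412e+02] F [-2.1  0.4 12.6] open 59.0 j [ 43.  29. -22. 121.  20.  32.  71.]
shift [ 0.5 -4.9  2.1] twist 0.006
time: 10.45
eef_pos: [431.2, -271.4, 139.5]
ee_rot: [-179.9, 0.4, 154.1]
force: [1.3, -0.6, -1.5]
opening: 58.7
t 10.45 pos [ 431.2 -271.4  139.5] rot [-179.94    0.44  154.13] F [ 1.3 -0.6 -1.5] open 58.7 j [ 49.  17. -28. 117.  11.  48.  79.]
shift [ 44.6 525.6   8.7] twist 1.029
```

```bash
python3 -m jog '[{"x":3,"y":38,"z":0,"twist":0.1},{"x":6,"y":76,"z":0,"twist":0.2},{"x":10,"y":114,"z":0,"twist":0.3},{"x":14,"y":152,"z":0,"twist":0.4},{"x":17,"y":190,"z":0,"twist":0.5},{"x":20,"y":228,"z":0,"twist":0.6},{"x":24,"y":266,"z":0,"twist":0.7},{"x":28,"y":304,"z":0,"twist":0.8}]'; python3 go.py 620.5 221 130 95.2
```

```text
time: 11.12
eef_pos: [536.5, 17.3, 134.1]
ee_rot: [180.0, 0.0, 108.0]
force: [1.0, -1.0, -1.7]
opening: 58.8
t 11.12 pos [536.5  17.3 134.1] rot [1.7997e+02 1.0000e-02 1.0801e+02] F [ 1.  -1.  -1.7] open 58.8 j [ 13.  20. -25. 114.  11.  49.  -1.]
shift [167.7 142.9   4.2] twist 0.224
```

```bash
python3 -m jog '[{"x":28,"y":24,"z":0,"twist":0.06},{"x":56,"y":48,"z":0,"twist":0.12},{"x":84,"y":72,"z":0,"twist":0.18},{"x":112,"y":96,"z":0,"twist":0.224},{"x":140,"y":120,"z":0,"twist":0.224},{"x":160,"y":137,"z":0,"twist":0.224},{"x":166,"y":142,"z":0,"twist":0.224},{"x":166,"y":142,"z":0,"twist":0.224}]'; python3 go.py 620.5 221 62 95.2;  python3 -c "
from h import *
c=cam('wrist');save(c,'pics/w3.png')"
```

```text
time: 11.78
eef_pos: [618.7, 220.9, 133.7]
ee_rot: [-180.0, -0.1, 95.7]
force: [-0.9, -0.3, -0.9]
opening: 58.8
t 11.78 pos [618.7 220.9 133.7] rot [-1.800e+02 -9.000e-02  9.566e+01] F [-0.9 -0.3 -0.9] open 58.8 j [ -8.  30. -24.  98.  14.  55. -31.]
shift [-0.2  1.8 71.7] twist 0.008
```

View pics/w3.png

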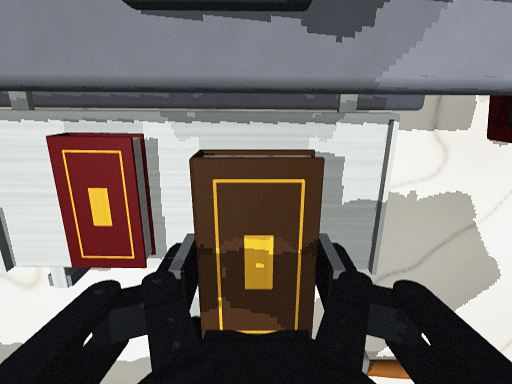

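The maroon book lies on the tray at (100,205) and the brown one hangs squarely over the free right half. Lowering.

```bash
python3 -m jog '[{"x":0,"y":1.5,"z":15,"twist":0.008},{"x":0,"y":1.5,"z":30,"twist":0.008},{"x":0,"y":1.5,"z":45,"twist":0.008},{"x":0,"y":1.5,"z":58,"twist":0.008},{"x":0,"y":1.5,"z":66,"twist":0.008},{"x":0,"y":1.5,"z":70,"twist":0.008},{"x":0,"y":1.5,"z":72,"twist":0.008},{"x":0,"y":1.5,"z":72,"twist":0.008}]'; python3 go.py 620.5 221 57 95.2
```

```text
time: 12.5
eef_pos: [620.4, 217.8, 61.8]
ee_rot: [-180.0, -0.0, 95.0]
force: [-1.0, 0.1, -1.1]
opening: 58.5
t 12.5 pos [620.4 217.8  61.8] rot [-1.8e+02 -1.0e-02  9.5e+01] F [-1.   0.1 -1.1] open 58.5 j [ -9.  35. -22. 100.  17.  48. -33.]
shift [3.2 0.3 4.8] twist -0.004
```

```bash
python3 -m jog '[{"x":0,"y":0,"z":1,"twist":0},{"x":0,"y":0,"z":2,"twist":0},{"x":0,"y":0,"z":3,"twist":0},{"x":0,"y":0,"z":4,"twist":0},{"x":0,"y":0,"z":4,"twist":0}]'; python3 go.py 620.5 221 57 95.2
```

```text
time: 12.92
eef_pos: [620.4, 218.0, 57.9]
ee_rot: [180.0, -0.0, 95.0]
force: [-0.6, 1.1, -2.3]
opening: 59.2
t 12.92 pos [620.4 218.   57.9] rot [ 1.800e+02 -1.000e-02  9.502e+01] F [-0.6  1.1 -2.3] open 59.2 j [ -9.  35. -22. 101.  17.  48. -34.]
shift [3.  0.4 0.9] twist -0.003
```

```bash
python3 -m jog '[{"x":0,"y":0,"z":1,"twist":0},{"x":0,"y":0,"z":2,"twist":0},{"x":0,"y":0,"z":2,"twist":0}]';python3 -m jog '[{"x":0,"y":0,"z":0,"twist":0},{"x":0,"y":0,"z":0,"twist":0},{"x":0,"y":0,"z":0,"twist":0},{"x":0,"y":0,"z":0,"twist":0},{"x":0,"y":0,"z":-10,"twist":0},{"x":0,"y":0,"z":-40,"twist":0},{"x":0,"y":0,"z":-75,"twist":0},{"x":0,"y":0,"z":-110,"twist":0}]' -0.85; python3 -m jog '[{"x":-40,"y":0,"z":0,"twist":0},{"x":-80,"y":0,"z":0,"twist":0},{"x":-120,"y":0,"z":0,"twist":0},{"x":-150,"y":0,"z":0,"twist":0},{"x":-150,"y":0,"z":0,"twist":0}]' 1;python3 go.py 572.5 86 150 95.2; python3 -c "
from meas import *
c=cam('wrist');books(c,76,(380,100),(700,300))
P=pts(c);m=(abs(P[...,2]-90)<5)&(abs(P[...,0]-572)<40)&(abs(P[...,1]-86)<40);print(m.sum(),rect(P[m][:,:2]) if m.sum() else 0)
c=cam('top');books(c,76,(380,100),(700,300));books(c,24,(380,-400),(700,0))
save(c,'pics/t2.png')
c=cam('scene');books(c,76,(380,100),(700,300))"
```

```text
time: 13.17
eef_pos: [620.5, 218.3, 57.2]
ee_rot: [180.0, -0.0, 95.0]
force: [-7.3, -1.8, 17.7]
opening: 58.8
time: 13.83
eef_pos: [619.9, 217.9, 167.5]
ee_rot: [-179.9, -0.0, 95.0]
force: [0.8, 0.4, -0.1]
opening: 79.0
time: 14.25
eef_pos: [634.3, 60.2, 166.5]
ee_rot: [180.0, 0.2, 94.5]
force: [0.4, -0.6, -0.7]
opening: 18.0
t 14.25 pos [634.3  60.2 166.5] rot [179.99   0.18  94.55] F [ 0.4 -0.6 -0.7] open 18.0 j [  5.  26. -22.  99.  12.  57. -16.]
shift [ 30.6 -59.6  16.4] twist -0.011
obj 4716 [91. 28.] (array([506.2, 174.3]), 59.6, 36.6, 4.9) rgb [63. 19. 21.] z 74.2
obj 4829 [255.  29.] (array([624. , 183.2]), 59.1, 37.9, 5.1) rgb [43. 30. 20.] z 74.1
826 (array([573.,  86.]), 25.0, 24.7, 48.2)
obj 556 [171. 157.] (array([618.4, 215.8]), 99.7, 61.8, -84.2) rgb [58. 45. 36.] z 76.3
obj 569 [170. 192.] (array([499.8, 208.5]), 100.3, 59.6, -86.8) rgb [75. 36. 36.] z 76.3
obj 491 [274. 176.] (array([ 582. , -126.7]), 104.9, 60.9, 74.3) rgb [111.  34.  31.] z 24.6
obj 408 [343. 181.] (array([620. , 217.8]), 103.7, 58.8, -86.0) rgb [82. 60. 35.] z 78.4
```

Both books lie in place on the tray, and the knob is at (573,86). Now grasping the knob.

```bash
python3 -m jog '[{"x":15,"y":-30,"z":0,"twist":0},{"x":30,"y":-59,"z":0,"twist":-0.01},{"x":30,"y":-59,"z":15,"twist":-0.01},{"x":30,"y":-59,"z":30,"twist":-0.01},{"x":30,"y":-59,"z":45,"twist":-0.01},{"x":30,"y":-59,"z":60,"twist":-0.01},{"x":30,"y":-59,"z":60,"twist":-0.01}]' -0.3;python3 go.py 573 86 61 95.2
```

```text
time: 14.98
eef_pos: [570.5, 94.8, 103.7]
ee_rot: [-179.8, -0.0, 95.7]
force: [-1.2, -0.2, -0.8]
opening: 55.4
t 14.98 pos [570.5  94.8 103.7] rot [-1.7981e+02 -3.0000e-02  9.5730e+01] F [-1.2 -0.2 -0.8] open 55.4 j [  3.  26. -23. 110.  13.  47. -22.]
shift [-9.   1.8 42.7] twist 0.009
```

```bash
python3 -m jog '[{"x":-8,"y":2,"z":0,"twist":0.01},{"x":-8,"y":2,"z":0,"twist":0.01},{"x":-8,"y":2,"z":15,"twist":0.01},{"x":-8,"y":2,"z":30,"twist":0.01},{"x":-8,"y":2,"z":40,"twist":0.01},{"x":-8,"y":2,"z":43,"twist":0.01},{"x":-8,"y":2,"z":43,"twist":0.01}]';python3 go.py 573 86 61 95.2
```

```text
time: 15.57
eef_pos: [574.8, 85.5, 62.8]
ee_rot: [-180.0, -0.0, 95.0]
force: [-0.0, -0.1, 0.6]
opening: 55.6
t 15.57 pos [574.8  85.5  62.8] rot [-1.7996e+02 -1.0000e-02  9.5010e+01] F [-0.  -0.1  0.6] open 55.6 j [  2.  29. -22. 111.  15.  43. -23.]
shift [ 0.6 -1.7  1.8] twist -0.003
```

```bash
python3 -m jog '[{"x":0,"y":0,"z":0,"twist":0},{"x":0,"y":0,"z":0,"twist":0},{"x":0,"y":0,"z":0,"twist":0},{"x":0,"y":0,"z":0,"twist":0},{"x":0,"y":0,"z":0,"twist":0},{"x":0,"y":0,"z":0,"twist":0}]' 1 40;python3 go.py 558.6 246 61 95.2
```

```text
time: 16.07
eef_pos: [572.6, 85.3, 63.5]
ee_rot: [-179.8, 0.0, 95.0]
force: [-18.6, -1.5, 17.3]
opening: 25.0
t 16.07 pos [572.6  85.3  63.5] rot [-1.7978e+02  5.0000e-02  9.5030e+01] F [-18.6  -1.5  17.3] open 25.0 j [  2.  29. -22. 111.  15.  43. -23.]
shift [1.613e+02 1.000e-01 2.300e+00] twist -0.003
```

```bash
python3 -m jog '[{"x":1,"y":-2,"z":-1,"twist":0},{"x":4,"y":-2,"z":-1,"twist":0},{"x":9,"y":-2,"z":-1,"twist":0},{"x":16,"y":-2,"z":-1,"twist":0},{"x":24,"y":-2,"z":-1,"twist":0},{"x":32,"y":-2,"z":-1,"twist":0},{"x":40,"y":-2,"z":-1,"twist":0},{"x":48,"y":-2,"z":-1,"twist":0}]';python3 -m jog '[{"x":8,"y":0,"z":0,"twist":0},{"x":16,"y":0,"z":0,"twist":0},{"x":24,"y":0,"z":0,"twist":0},{"x":32,"y":0,"z":0,"twist":0},{"x":40,"y":0,"z":0,"twist":0},{"x":48,"y":0,"z":0,"twist":0},{"x":56,"y":0,"z":0,"twist":0},{"x":64,"y":0,"z":0,"twist":0}]';python3 go.py 559 229 62 95.2
```

```text
time: 16.73
eef_pos: [568.1, 134.2, 63.7]
ee_rot: [-180.0, -0.0, 95.0]
force: [-1.4, -3.1, -10.9]
opening: 24.6
time: 17.4
eef_pos: [562.4, 197.8, 63.7]
ee_rot: [-179.9, 0.0, 95.0]
force: [-3.7, -3.4, -9.9]
opening: 24.2
t 17.4 pos [562.4 197.8  63.7] rot [-179.94    0.     95.03] F [-3.7 -3.4 -9.9] open 24.2 j [ -8.  30. -22. 109.  16.  44. -34.]
shift [31.4 -0.6  1.7] twist -0.003
```

```bash
python3 -m jog '[{"x":7,"y":0,"z":0,"twist":0},{"x":13,"y":0,"z":0,"twist":0},{"x":18,"y":0,"z":0,"twist":0},{"x":22,"y":0,"z":0,"twist":0},{"x":25,"y":0,"z":0,"twist":0},{"x":27,"y":0,"z":0,"twist":0},{"x":28,"y":0,"z":0,"twist":0},{"x":29,"y":0,"z":0,"twist":0}]';python3 go.py 559 229 62 95.2;python3 -m jog '[{"x":1,"y":0,"z":0,"twist":0},{"x":2,"y":0,"z":0,"twist":0},{"x":3,"y":0,"z":0,"twist":0},{"x":4,"y":0,"z":0,"twist":0}]';python3 go.py 559 229 62 95.2
```

```text
time: 18.07
eef_pos: [559.7, 226.6, 63.7]
ee_rot: [-179.9, -0.0, 95.1]
force: [-5.1, -2.5, -9.2]
opening: 24.5
t 18.07 pos [559.7 226.6  63.7] rot [-1.7994e+02 -1.0000e-02  9.5050e+01] F [-5.1 -2.5 -9.2] open 24.5 j [-11.  31. -22. 108.  16.  45. -37.]
shift [ 2.5 -0.5  1.7] twist -0.003
time: 18.4
eef_pos: [559.5, 229.1, 63.7]
ee_rot: [-179.9, 0.1, 95.0]
force: [-5.0, -12.9, -2.9]
opening: 24.9
t 18.4 pos [559.5 229.1  63.7] rot [-1.7991e+02  9.0000e-02  9.5000e+01] F [ -5.  -12.9  -2.9] open 24.9 j [-11.  31. -22. 108.  16.  45. -37.]
shift [-0.  -0.5  1.7] twist -0.003
```

```bash
python3 -m jog '[{"x":1,"y":0,"z":0,"twist":0},{"x":1,"y":0,"z":0,"twist":0},{"x":1,"y":0,"z":0,"twist":0}]';python3 go.py;python3 -m jog '[{"x":0,"y":0,"z":0,"twist":0},{"x":0,"y":0,"z":0,"twist":0},{"x":0,"y":0,"z":0,"twist":0},{"x":0,"y":0,"z":-5,"twist":0},{"x":0,"y":0,"z":-40,"twist":0},{"x":0,"y":0,"z":-80,"twist":0},{"x":0,"y":0,"z":-120,"twist":0},{"x":0,"y":0,"z":-160,"twist":0}]' -0.3;python3 go.py 463 300 280 146.8;  python3 -c "
from h import *
c=cam('wrist');save(c,'pics/w4.png')"
```

```text
time: 18.65
eef_pos: [559.5, 229.1, 63.7]
ee_rot: [-179.9, 0.2, 95.0]
force: [-6.4, -14.4, -3.0]
opening: 24.6
t 18.65 pos [559.5 229.1  63.7] rot [-1.7989e+02  1.5000e-01  9.4950e+01] F [ -6.4 -14.4  -3. ] open 24.6 j [-11.  31. -22. 107.  16.  45. -37.]
time: 19.32
eef_pos: [559.9, 231.3, 226.6]
ee_rot: [180.0, -0.1, 95.1]
force: [1.8, -1.1, -0.9]
opening: 55.6
t 19.32 pos [559.9 231.3 226.6] rot [ 1.7996e+02 -6.0000e-02  9.5060e+01] F [ 1.8 -1.1 -0.9] open 55.6 j [ -8.  20. -25. 100.  10.  62. -32.]
shift [ 77.  -90.4 -53.4] twist -0.903
```

View pics/w4.png

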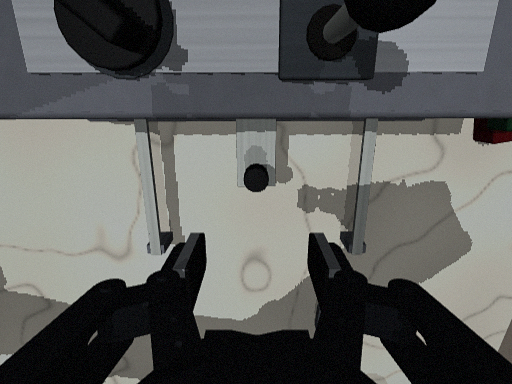

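The tray is home, with its knob just in front of the head at (256,178). Moving to view the selector from close by.

```bash
python3 go.py 520 305 300 146.8; python3 -m jog '[{"x":0,"y":0,"z":-38,"twist":-0.12},{"x":15,"y":-8,"z":-70,"twist":-0.24},{"x":45,"y":-20,"z":-73,"twist":-0.36},{"x":77,"y":-33,"z":-73,"twist":-0.48},{"x":77,"y":-33,"z":-73,"twist":-0.6},{"x":77,"y":-33,"z":-73,"twist":-0.72},{"x":77,"y":-33,"z":-73,"twist":-0.84},{"x":77,"y":-33,"z":-73,"twist":-0.9}]';python3 go.py 463 346.5 250 146.8;  python3 -c "
from meas import *
c=cam('wrist');save(c,'pics/w5.png');P=pts(c)
m=(abs(P[...,2]-214)<6)&(abs(P[...,0]-463)<50)&(abs(P[...,1]-346)<50);print(m.sum(),rect(P[m][:,:2]),P[m][:,2].mean())
m=(abs(P[...,2]-272)<6)&(abs(P[...,0]-593)<50)&(abs(P[...,1]-346)<50);print(m.sum(),P[m].mean(0))
"
```

```text
t 19.37 pos [562.7 233.  234.9] rot [179.43  -0.22  95.05] F [3.5 1.5 8.6] open 55.5 j [ -8.  20. -25. 100.   9.  62. -32.]
shift [ 75.7 -35.5 -65.1] twist -0.903
time: 20.03
eef_pos: [520.4, 305.2, 297.7]
ee_rot: [179.9, 0.0, 147.0]
force: [0.3, 0.1, -1.3]
opening: 55.3
t 20.03 pos [520.4 305.2 297.7] rot [1.7992e+02 2.0000e-02 1.4704e+02] F [ 0.3  0.1 -1.3] open 55.3 j [ -7.  18. -37.  95.  11.  70.  11.]
shift [70.6  3.3 47.7] twist 0.004
1358 (array([463.7, 346.3]), 52.1, 15.0, -34.5) 213.91402816919202
714 [589.14192529 351.74959272 270.76333537]
```

View pics/w5.png

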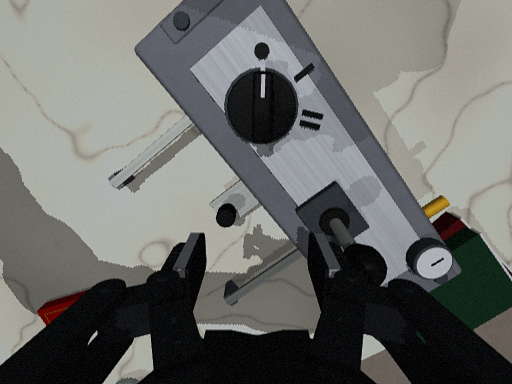

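The selector's pointer (262,80) is on the dot, the single-bar mark lies clockwise at (304,72), and the lever is upright at (335,220).

```bash
python3 -m jog '[{"x":18,"y":1,"z":0,"twist":0.01},{"x":36,"y":2,"z":0,"twist":0.02},{"x":54,"y":3,"z":10,"twist":0.024},{"x":71,"y":4,"z":30,"twist":0.024},{"x":71,"y":4,"z":48,"twist":0.024},{"x":71,"y":4,"z":48,"twist":0.024},{"x":71,"y":4,"z":48,"twist":0.024}]' -0.5;python3 go.py 463.7 346.3 193 145.5
```

```text
time: 20.67
eef_pos: [463.4, 346.9, 249.1]
ee_rot: [-180.0, -0.0, 145.1]
force: [-0.9, 0.4, 0.3]
opening: 64.2
t 20.67 pos [463.4 346.9 249.1] rot [-1.7997e+02 -2.0000e-02  1.4515e+02] F [-0.9  0.4  0.3] open 64.2 j [-12.  18. -38. 102.  12.  64.   1.]
shift [-0.6 -0.3 56.1] twist -0.006
```

```bash
python3 -m jog '[{"x":0,"y":0,"z":15,"twist":0},{"x":0,"y":0,"z":30,"twist":0},{"x":0,"y":0,"z":45,"twist":0},{"x":0,"y":0,"z":55,"twist":0},{"x":0,"y":0,"z":55,"twist":0},{"x":0,"y":0,"z":55,"twist":0}]';python3 go.py 463.7 346.3 193 145.5
```

```text
time: 21.17
eef_pos: [463.9, 347.0, 194.6]
ee_rot: [180.0, -0.0, 145.2]
force: [0.5, 0.0, 1.5]
opening: 63.8
t 21.17 pos [463.9 347.  194.6] rot [ 1.7997e+02 -1.0000e-02  1.4516e+02] F [0.5 0.  1.5] open 63.8 j [-13.  22. -37. 105.  15.  58.  -1.]
shift [-0.2 -0.7  1.6] twist -0.006
```

Close, pull up 13 mm, then turn clockwise (positive twist).

```bash
python3 -m jog '[{"x":0,"y":0,"z":0,"twist":0},{"x":0,"y":0,"z":0,"twist":0},{"x":0,"y":0,"z":0,"twist":0},{"x":0,"y":0,"z":0,"twist":0},{"x":0,"y":0,"z":0,"twist":0},{"x":0,"y":0,"z":0,"twist":0},{"x":0,"y":0,"z":0,"twist":0}]' 1 50;python3 go.py 463.7 346.3 193 145.5; python3 -m jog '[{"x":0,"y":0,"z":-3,"twist":0},{"x":0,"y":0,"z":-6,"twist":0},{"x":0,"y":0,"z":-9,"twist":0},{"x":0,"y":0,"z":-12,"twist":0},{"x":0,"y":0,"z":-13,"twist":0},{"x":0,"y":0,"z":-13,"twist":0}]' ;python3 go.py
```

```text
time: 21.75
eef_pos: [463.6, 347.1, 194.6]
ee_rot: [180.0, 0.0, 145.2]
force: [-0.8, -0.6, 6.9]
opening: 13.8
t 21.75 pos [463.6 347.1 194.6] rot [1.7996e+02 2.0000e-02 1.4520e+02] F [-0.8 -0.6  6.9] open 13.8 j [-13.  21. -37. 105.  15.  58.  -1.]
shift [-0.5 -0.6  1.6] twist -0.005
time: 22.25
eef_pos: [463.5, 347.0, 207.1]
ee_rot: [180.0, -0.0, 145.2]
force: [3.5, 3.9, -8.0]
opening: 13.7
t 22.25 pos [463.5 347.  207.1] rot [179.98  -0.   145.21] F [ 3.5  3.9 -8. ] open 13.7 j [-13.  21. -37. 104.  14.  60.  -1.]
```

```bash
python3 -m jog '[{"x":0,"y":0,"z":0,"twist":0.08},{"x":0,"y":0,"z":0,"twist":0.16},{"x":0,"y":0,"z":0,"twist":0.24},{"x":0,"y":0,"z":0,"twist":0.32},{"x":0,"y":0,"z":0,"twist":0.4},{"x":0,"y":0,"z":0,"twist":0.48},{"x":0,"y":0,"z":0,"twist":0.56},{"x":0,"y":0,"z":0,"twist":0.64}]';python3 go.py 463.7 346.8 207 94; python3 -m jog '[{"x":0,"y":0,"z":0,"twist":0.08},{"x":0,"y":0,"z":0,"twist":0.16},{"x":0,"y":0,"z":0,"twist":0.24},{"x":0,"y":0,"z":0,"twist":0.26},{"x":0,"y":0,"z":0,"twist":0.26},{"x":0,"y":0,"z":0,"twist":0.26}]' ;python3 go.py 463.7 346.8 207 94
```

```text
time: 22.92
eef_pos: [463.4, 346.9, 206.7]
ee_rot: [-180.0, -0.0, 108.3]
force: [2.4, 2.5, -7.2]
opening: 13.9
t 22.92 pos [463.4 346.9 206.7] rot [-1.7999e+02 -1.0000e-02  1.0831e+02] F [ 2.4  2.5 -7.2] open 13.9 j [-19.  19. -30. 105.  11.  59. -35.]
shift [-0.2  0.2 -0.3] twist 0.25
time: 23.42
eef_pos: [463.3, 346.9, 206.8]
ee_rot: [-180.0, 0.0, 93.8]
force: [2.5, 1.8, -8.2]
opening: 13.7
t 23.42 pos [463.3 346.9 206.8] rot [-179.98    0.     93.79] F [ 2.5  1.8 -8.2] open 13.7 j [-21.  19. -27. 105.  10.  59. -48.]
shift [-0.1  0.3 -0.2] twist -0.004
```

```bash
python3 -m jog '[{"x":0,"y":0,"z":3,"twist":0},{"x":0,"y":0,"z":6,"twist":0},{"x":0,"y":0,"z":9,"twist":0},{"x":0,"y":0,"z":12.5,"twist":0},{"x":0,"y":0,"z":12.5,"twist":0},{"x":0,"y":0,"z":12.5,"twist":0}]';python3 go.py; python3 -m jog '[{"x":0,"y":0,"z":0,"twist":0},{"x":0,"y":0,"z":0,"twist":0},{"x":0,"y":0,"z":0,"twist":0},{"x":0,"y":0,"z":0,"twist":0},{"x":0,"y":0,"z":-20,"twist":0},{"x":0,"y":0,"z":-55,"twist":0},{"x":-35,"y":0,"z":-95,"twist":0},{"x":-70,"y":0,"z":-125,"twist":0}]' -0.5 ; python3 -m jog '[{"x":0,"y":0,"z":0,"twist":0},{"x":0,"y":0,"z":0,"twist":0}]';python3 go.py 591 300 320 95; python3 -c "
from meas import *
c=cam('wrist');save(c,'pics/w6.png');P=pts(c)
m=(abs(P[...,2]-214)<8)&(abs(P[...,0]-463)<50)&(abs(P[...,1]-346)<50);print(m.sum(),rect(P[m][:,:2]),P[m][:,2].mean())
m=(abs(P[...,2]-272)<6)&(abs(P[...,0]-593)<50)&(abs(P[...,1]-346)<50);print(m.sum(),P[m].mean(0))
"
```

```text
time: 23.92
eef_pos: [463.4, 347.0, 194.6]
ee_rot: [180.0, -0.0, 93.7]
force: [-1.4, -2.3, 3.4]
opening: 14.0
t 23.92 pos [463.4 347.  194.6] rot [ 1.7999e+02 -1.0000e-02  9.3660e+01] F [-1.4 -2.3  3.4] open 14.0 j [-21.  20. -27. 105.  11.  57. -49.]
time: 24.58
eef_pos: [466.5, 290.1, 310.4]
ee_rot: [-180.0, -0.1, 93.8]
force: [1.7, -0.2, 0.9]
opening: 64.0
time: 24.75
eef_pos: [468.2, 287.7, 310.6]
ee_rot: [179.8, -0.1, 93.5]
force: [-0.5, -0.3, -0.0]
opening: 64.0
t 24.75 pos [468.2 287.7 310.6] rot [ 1.7981e+02 -6.0000e-02  9.3480e+01] F [-0.5 -0.3 -0. ] open 64.0 j [-15.  11. -27. 101.   5.  69. -40.]
shift [  4.8 123.4  -9. ] twist -0.026
1159 (array([463.6, 346.3]), 52.0, 14.4, -86.0) 213.91869542554218
1446 [590.90412329 348.83283071 270.8299313 ]
```

View pics/w6.png

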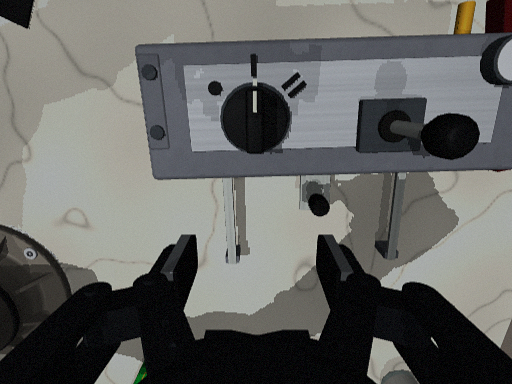

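The selector points straight back at the single bar (253,65) and is seated at the same height as before. The lever ball is at (450,135). Shut the fingers and go to the selector side of the ball.

```bash
python3 go.py 550 345 310 95.2;python3 -m jog '[{"x":13,"y":20,"z":0,"twist":-0.01},{"x":26,"y":40,"z":0,"twist":-0.02},{"x":39,"y":60,"z":0,"twist":-0.03},{"x":52,"y":78,"z":0,"twist":-0.03},{"x":52,"y":78,"z":0,"twist":-0.03},{"x":52,"y":78,"z":0,"twist":-0.03}]' 1 60;python3 go.py 550 345 236 95.2
```

```text
t 24.8 pos [467.4 288.6 309.2] rot [ 1.7993e+02 -3.0000e-02  9.3580e+01] F [ 0.1  1.4 -0.5] open 63.9 j [-15.  11. -27. 101.   5.  69. -40.]
shift [51.2 86.  -0.7] twist -0.028
time: 25.3
eef_pos: [541.1, 347.1, 306.5]
ee_rot: [-179.8, 0.0, 95.5]
force: [-0.6, -0.4, -0.0]
opening: -0.1
t 25.3 pos [541.1 347.1 306.5] rot [-179.82    0.     95.47] F [-0.6 -0.4 -0. ] open -0.1 j [-18.  20. -26.  90.   9.  72. -41.]
shift [-2.9  8.9 70.5] twist 0.005
```

```bash
python3 -m jog '[{"x":-1,"y":5,"z":20,"twist":0},{"x":-1,"y":5,"z":40,"twist":0},{"x":-1,"y":5,"z":60,"twist":0},{"x":-1,"y":5,"z":70,"twist":0},{"x":-1,"y":5,"z":70,"twist":0},{"x":-1,"y":5,"z":70,"twist":0}]';python3 go.py;  python3 -c "
from h import *
c=cam('scene');save(c,'pics/s2.png',(300,60,460,220),4)"
```

```text
time: 25.8
eef_pos: [546.3, 345.2, 238.9]
ee_rot: [-180.0, 0.0, 95.4]
force: [-0.0, 1.2, -0.3]
opening: -0.0
t 25.8 pos [546.3 345.2 238.9] rot [-179.96    0.     95.38] F [-0.   1.2 -0.3] open -0.0 j [-18.  23. -26.  94.  11.  65. -42.]
```

View pics/s2.png

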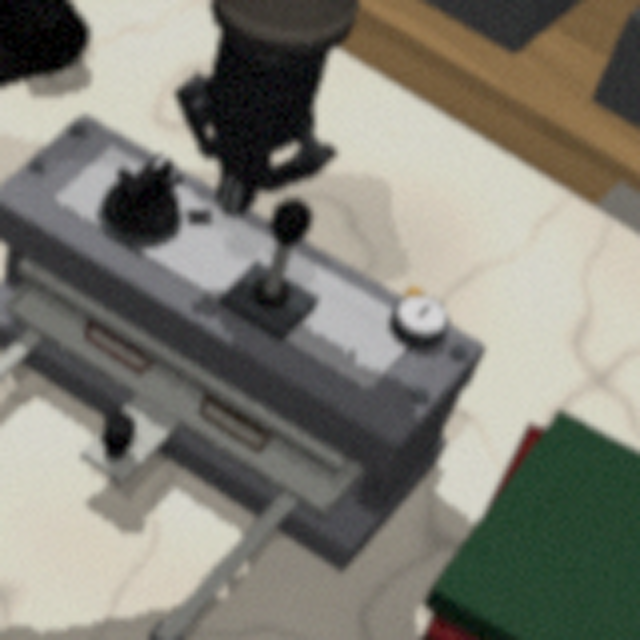

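The scene crop shows both books on the tray under the platen (118,345 and 235,425), with the finger left of the ball (293,220). The knuckles bulge on the ball side, so I'll rise, turn 90° and push with the narrow side.

```bash
python3 -m jog '[{"x":0,"y":-8,"z":-35,"twist":0},{"x":0,"y":-8,"z":-60,"twist":-0.12},{"x":0,"y":-8,"z":-60,"twist":-0.24},{"x":0,"y":-8,"z":-60,"twist":-0.36},{"x":0,"y":-8,"z":-60,"twist":-0.48},{"x":0,"y":-8,"z":-60,"twist":-0.6},{"x":0,"y":-8,"z":-60,"twist":-0.72},{"x":0,"y":-8,"z":-60,"twist":-0.84}]';python3 -m jog '[{"x":0,"y":0,"z":0,"twist":-0.12},{"x":0,"y":0,"z":0,"twist":-0.24},{"x":0,"y":0,"z":0,"twist":-0.36},{"x":0,"y":0,"z":0,"twist":-0.48},{"x":0,"y":0,"z":0,"twist":-0.6},{"x":0,"y":0,"z":0,"twist":-0.72},{"x":0,"y":0,"z":0,"twist":-0.73},{"x":0,"y":0,"z":0,"twist":-0.73}]';python3 go.py 550 345 238 185.2
```

```text
time: 26.52
eef_pos: [539.0, 344.7, 300.5]
ee_rot: [179.9, 0.0, 143.8]
force: [0.3, -0.0, 0.7]
opening: -0.2
time: 27.18
eef_pos: [539.1, 344.5, 299.8]
ee_rot: [180.0, 0.1, -174.9]
force: [0.8, -0.3, 0.2]
opening: -0.1
t 27.18 pos [539.1 344.5 299.8] rot [ 1.7995e+02  7.0000e-02 -1.7487e+02] F [ 0.8 -0.3  0.2] open -0.1 j [ -6.  23. -43.  90.  16.  73.  43.]
shift [-10.9  -0.5  61.9] twist -0.001
```

```bash
python3 -m jog '[{"x":-5,"y":0,"z":20,"twist":0},{"x":-10,"y":0,"z":40,"twist":0},{"x":-10,"y":0,"z":57,"twist":0},{"x":-10,"y":0,"z":64,"twist":0},{"x":-14,"y":0,"z":64,"twist":0},{"x":-20,"y":0,"z":64,"twist":0},{"x":-25,"y":0,"z":64,"twist":0},{"x":-30,"y":0,"z":64,"twist":0}]';python3 go.py 605 349 236 185.2
```

```text
time: 27.85
eef_pos: [569.8, 347.5, 236.1]
ee_rot: [179.9, 0.1, -174.7]
force: [0.6, -0.4, 0.1]
opening: -0.1
t 27.85 pos [569.8 347.5 236.1] rot [ 1.7995e+02  9.0000e-02 -1.7475e+02] F [ 0.6 -0.4  0.1] open -0.1 j [ -8.  29. -41.  91.  20.  68.  43.]
shift [-35.2  -1.7   0.2] twist 0.001
```

```bash
python3 -m jog '[{"x":-5,"y":0,"z":0,"twist":0},{"x":-10,"y":-1,"z":0,"twist":0},{"x":-15,"y":-1,"z":0,"twist":0},{"x":-20,"y":-1,"z":0,"twist":0},{"x":-25,"y":-1,"z":0,"twist":0},{"x":-30,"y":-1,"z":0,"twist":0},{"x":-33,"y":-1,"z":0,"twist":0}]';python3 go.py 605 349 236 185.2
```

```text
time: 28.43
eef_pos: [600.7, 349.1, 233.6]
ee_rot: [-180.0, -0.2, -174.7]
force: [-10.2, 0.0, -6.3]
opening: 0.1
t 28.43 pos [600.7 349.1 233.6] rot [-179.96   -0.19 -174.65] F [-10.2   0.   -6.3] open 0.1 j [ -8.  31. -40.  87.  21.  70.  44.]
shift [-4.2 -0.5 -2.4] twist 0.003
```

```bash
python3 -m jog '[{"x":-2,"y":0,"z":0,"twist":0},{"x":-4,"y":0,"z":0,"twist":0},{"x":-6,"y":0,"z":0,"twist":0},{"x":-8,"y":0,"z":0,"twist":0},{"x":-8,"y":0,"z":0,"twist":0}]';python3 go.py 605 349 236 185.2; python3 -c "
from h import *
c=cam('scene');save(c,'pics/s3.png',(300,60,460,220),4)"
```

```text
time: 28.85
eef_pos: [606.5, 349.6, 232.4]
ee_rot: [-179.9, -0.4, -174.6]
force: [-17.5, -3.7, -8.3]
opening: -0.1
t 28.85 pos [606.5 349.6 232.4] rot [-179.88   -0.44 -174.59] F [-17.5  -3.7  -8.3] open -0.1 j [ -8.  32. -40.  86.  21.  70.  44.]
shift [ 1.6 -0.4 -3.6] twist 0.004
```

View pics/s3.png

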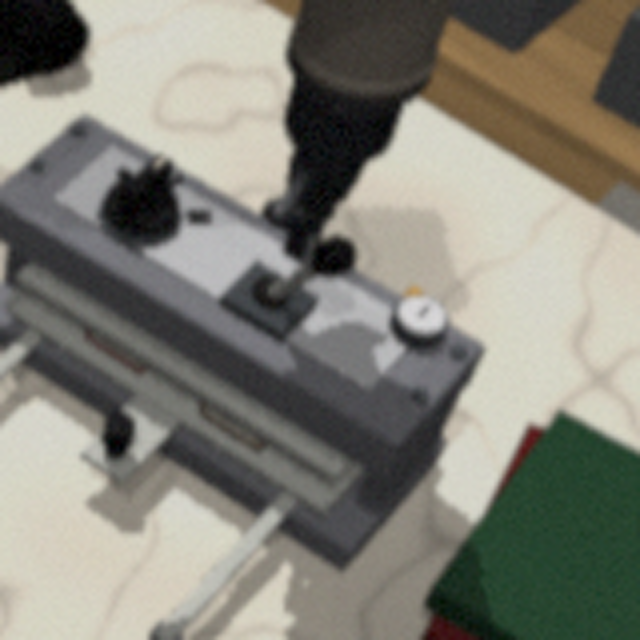

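The lever is over at its stop (335,255), the platen is down on the books, and the push force is 17.5 N. Hold for about 2 s.

```bash
Z='[{"x":0,"y":0,"z":0,"twist":0},{"x":0,"y":0,"z":0,"twist":0}]'; python3 -m jog '[{"x":0,"y":0,"z":0,"twist":0},{"x":0,"y":0,"z":0,"twist":0},{"x":0,"y":0,"z":0,"twist":0},{"x":0,"y":0,"z":0,"twist":0},{"x":0,"y":0,"z":0,"twist":0},{"x":0,"y":0,"z":0,"twist":0},{"x":0,"y":0,"z":0,"twist":0},{"x":0,"y":0,"z":0,"twist":0}]';python3 -m jog '[{"x":0,"y":0,"z":0,"twist":0},{"x":0,"y":0,"z":0,"twist":0},{"x":0,"y":0,"z":0,"twist":0},{"x":0,"y":0,"z":0,"twist":0},{"x":0,"y":0,"z":0,"twist":0},{"x":0,"y":0,"z":0,"twist":0},{"x":0,"y":0,"z":0,"twist":0},{"x":0,"y":0,"z":0,"twist":0}]';python3 -m jog '[{"x":0,"y":0,"z":0,"twist":0},{"x":0,"y":0,"z":0,"twist":0},{"x":0,"y":0,"z":0,"twist":0},{"x":0,"y":0,"z":0,"twist":0},{"x":0,"y":0,"z":0,"twist":0},{"x":0,"y":0,"z":0,"twist":0},{"x":0,"y":0,"z":0,"twist":0},{"x":0,"y":0,"z":0,"twist":0}]'; python3 go.py
```

```text
time: 29.57
eef_pos: [606.5, 349.6, 232.4]
ee_rot: [-179.9, -0.4, -174.6]
force: [-16.9, -3.0, -9.3]
opening: -0.1
time: 30.23
eef_pos: [606.6, 349.6, 232.5]
ee_rot: [-179.9, -0.4, -174.6]
force: [-18.1, -2.1, -8.7]
opening: 0.2
time: 30.9
eef_pos: [606.5, 349.6, 232.4]
ee_rot: [-179.9, -0.4, -174.6]
force: [-16.1, -2.6, -9.5]
opening: -0.1
t 30.9 pos [606.5 349.6 232.4] rot [-179.88   -0.41 -174.59] F [-16.1  -2.6  -9.5] open -0.1 j [ -8.  32. -40.  86.  21.  70.  44.]
```

```bash
python3 -m jog '[{"x":5,"y":0,"z":0,"twist":0},{"x":12,"y":0,"z":0,"twist":0},{"x":20,"y":0,"z":0,"twist":0},{"x":28,"y":0,"z":0,"twist":0},{"x":36,"y":0,"z":0,"twist":0},{"x":44,"y":0,"z":0,"twist":0},{"x":52,"y":0,"z":0,"twist":0},{"x":62,"y":0,"z":0,"twist":0}]'; python3 -m jog '[{"x":0,"y":0,"z":-30,"twist":0},{"x":0,"y":0,"z":-70,"twist":0},{"x":0,"y":0,"z":-70,"twist":0.1},{"x":0,"y":0,"z":-70,"twist":0.22},{"x":0,"y":0,"z":-70,"twist":0.34},{"x":0,"y":0,"z":-70,"twist":0.46},{"x":0,"y":0,"z":-70,"twist":0.58},{"x":0,"y":0,"z":-70,"twist":0.70}]'; python3 go.py 463.6 346.3 250 93.8;  python3 -c "
from h import *
c=cam('scene');P=pts(c);m=(abs(P[...,2]-272)<7)&(abs(P[...,0]-600)<60)&(abs(P[...,1]-346)<50);print(m.sum(),P[m].mean(0))"
```

```text
time: 31.57
eef_pos: [547.4, 344.0, 234.8]
ee_rot: [180.0, 0.0, -174.7]
force: [-0.2, -0.1, -0.4]
opening: -0.1
time: 32.23
eef_pos: [547.4, 344.1, 304.9]
ee_rot: [180.0, 0.0, 144.9]
force: [-1.0, 0.4, -0.4]
opening: -0.0
t 32.23 pos [547.4 344.1 304.9] rot [179.98   0.   144.86] F [-1.   0.4 -0.4] open -0.0 j [-12.  22. -35.  89.  13.  73.   6.]
shift [ 69.8 -46.5  54.9] twist 0.891
66 [595.8122084  343.52694819 273.21374383]
```

The lever is back upright. Next, turn the selector back to off.

```bash
python3 -m jog '[{"x":12,"y":-8,"z":0,"twist":0.12},{"x":24,"y":-16,"z":0,"twist":0.24},{"x":36,"y":-24,"z":0,"twist":0.36},{"x":48,"y":-32,"z":10,"twist":0.48},{"x":60,"y":-40,"z":25,"twist":0.6},{"x":70,"y":-46,"z":40,"twist":0.72},{"x":70,"y":-46,"z":55,"twist":0.84},{"x":70,"y":-46,"z":55,"twist":0.89}]' -0.5; python3 go.py 463.5 346.8 194 93.8
```

```text
time: 32.95
eef_pos: [462.3, 345.5, 247.4]
ee_rot: [-179.9, 0.1, 94.0]
force: [-0.3, -0.4, -0.1]
opening: 63.9
t 32.95 pos [462.3 345.5 247.4] rot [-1.7987e+02  1.0000e-01  9.4030e+01] F [-0.3 -0.4 -0.1] open 63.9 j [-20.  17. -29. 102.   9.  63. -47.]
shift [ 1.3  1.4 53.4] twist 0.004
```

```bash
python3 -m jog '[{"x":0,"y":0,"z":0,"twist":0},{"x":0,"y":0,"z":0,"twist":0}]'; python3 go.py 463.5 346.8 194 93.8
```

```text
time: 33.12
eef_pos: [463.9, 346.5, 250.1]
ee_rot: [180.0, -0.0, 94.5]
force: [0.7, 0.1, -0.3]
opening: 64.2
t 33.12 pos [463.9 346.5 250.1] rot [ 1.7998e+02 -2.0000e-02  9.4460e+01] F [ 0.7  0.1 -0.3] open 64.2 j [-20.  17. -29. 102.   9.  63. -47.]
shift [ 0.3 -0.4 56.1] twist 0.011
```

```bash
python3 -m jog '[{"x":0,"y":0,"z":15,"twist":0.01},{"x":0,"y":0,"z":30,"twist":0.01},{"x":0,"y":0,"z":45,"twist":0.01},{"x":0,"y":0,"z":55,"twist":0.01},{"x":0,"y":0,"z":56,"twist":0.01},{"x":0,"y":0,"z":56,"twist":0.01}]';python3 go.py; python3 -m jog '[{"x":0,"y":0,"z":0,"twist":0},{"x":0,"y":0,"z":0,"twist":0},{"x":0,"y":0,"z":0,"twist":0},{"x":0,"y":0,"z":0,"twist":0},{"x":0,"y":0,"z":0,"twist":0},{"x":0,"y":0,"z":0,"twist":0},{"x":0,"y":0,"z":0,"twist":0}]' 1 50; python3 go.py; python3 -m jog '[{"x":0,"y":0,"z":-3,"twist":0},{"x":0,"y":0,"z":-6,"twist":0},{"x":0,"y":0,"z":-9,"twist":0},{"x":0,"y":0,"z":-12,"twist":0},{"x":0,"y":0,"z":-13,"twist":0},{"x":0,"y":0,"z":-13,"twist":0}]' ;python3 go.py
```

```text
time: 33.62
eef_pos: [464.1, 346.4, 193.8]
ee_rot: [-180.0, -0.0, 93.7]
force: [-0.3, 0.0, 0.1]
opening: 64.0
t 33.62 pos [464.1 346.4 193.8] rot [-1.7998e+02 -1.0000e-02  9.3720e+01] F [-0.3  0.   0.1] open 64.0 j [-20.  20. -28. 105.  11.  57. -49.]
time: 34.2
eef_pos: [463.7, 346.6, 194.5]
ee_rot: [-180.0, -0.0, 93.7]
force: [-5.6, -2.9, 8.9]
opening: 13.8
t 34.2 pos [463.7 346.6 194.5] rot [-1.800e+02 -1.000e-02  9.367e+01] F [-5.6 -2.9  8.9] open 13.8 j [-20.  20. -28. 105.  11.  57. -49.]
time: 34.7
eef_pos: [463.7, 346.5, 206.8]
ee_rot: [-180.0, -0.0, 93.7]
force: [-3.9, 3.6, -7.9]
opening: 14.1
t 34.7 pos [463.7 346.5 206.8] rot [-1.7997e+02 -1.0000e-02  9.3660e+01] F [-3.9  3.6 -7.9] open 14.1 j [-20.  19. -28. 105.  10.  59. -49.]
```

```bash
python3 -m jog '[{"x":0,"y":0,"z":0,"twist":-0.08},{"x":0,"y":0,"z":0,"twist":-0.16},{"x":0,"y":0,"z":0,"twist":-0.24},{"x":0,"y":0,"z":0,"twist":-0.32},{"x":0,"y":0,"z":0,"twist":-0.4},{"x":0,"y":0,"z":0,"twist":-0.48},{"x":0,"y":0,"z":0,"twist":-0.56},{"x":0,"y":0,"z":0,"twist":-0.64}]';python3 -m jog '[{"x":0,"y":0,"z":0,"twist":-0.08},{"x":0,"y":0,"z":0,"twist":-0.16},{"x":0,"y":0,"z":0,"twist":-0.24},{"x":0,"y":0,"z":0,"twist":-0.26},{"x":0,"y":0,"z":0,"twist":-0.26},{"x":0,"y":0,"z":0,"twist":-0.26}]' ;python3 go.py 463.7 346.8 194 145.2
```

```text
time: 35.37
eef_pos: [464.1, 346.7, 206.7]
ee_rot: [180.0, -0.0, 130.5]
force: [-2.6, 3.5, -7.5]
opening: 14.1
time: 35.87
eef_pos: [464.2, 346.9, 206.7]
ee_rot: [179.9, -0.0, 145.2]
force: [-2.2, 5.2, -6.9]
opening: 13.6
t 35.87 pos [464.2 346.9 206.7] rot [ 1.7994e+02 -4.0000e-02  1.4522e+02] F [-2.2  5.2 -6.9] open 13.6 j [-13.  21. -38. 104.  15.  60.  -1.]
shift [ 0.3 -0.3 12.7] twist 0.0
```

```bash
python3 -m jog '[{"x":0,"y":0,"z":3,"twist":0},{"x":0,"y":0,"z":6,"twist":0},{"x":0,"y":0,"z":9,"twist":0},{"x":0,"y":0,"z":12.5,"twist":0},{"x":0,"y":0,"z":12.5,"twist":0},{"x":0,"y":0,"z":12.5,"twist":0}]';python3 go.py; python3 -m jog '[{"x":0,"y":0,"z":0,"twist":0},{"x":0,"y":0,"z":0,"twist":0},{"x":0,"y":0,"z":0,"twist":0},{"x":0,"y":0,"z":0,"twist":0},{"x":0,"y":0,"z":-20,"twist":0},{"x":0,"y":0,"z":-55,"twist":0},{"x":-35,"y":0,"z":-90,"twist":0},{"x":-70,"y":0,"z":-105,"twist":0}]' -0.5 ; python3 -m jog '[{"x":0,"y":0,"z":0,"twist":0},{"x":0,"y":0,"z":0,"twist":0}]';python3 go.py 559.5 229 230 95; python3 -c "
from meas import *
c=cam('wrist');P=pts(c)
m=(abs(P[...,2]-214)<8)&(abs(P[...,0]-463)<50)&(abs(P[...,1]-346)<50);print(m.sum(),rect(P[m][:,:2]),P[m][:,2].mean())
save(c,'pics/w7.png')"
```

```text
time: 36.37
eef_pos: [464.2, 346.9, 194.7]
ee_rot: [179.9, -0.0, 145.2]
force: [-4.9, 3.2, 0.4]
opening: 13.8
t 36.37 pos [464.2 346.9 194.7] rot [ 1.7994e+02 -1.0000e-02  1.4521e+02] F [-4.9  3.2  0.4] open 13.8 j [-13.  22. -37. 105.  15.  59.  -1.]
time: 37.03
eef_pos: [518.1, 310.5, 301.4]
ee_rot: [179.8, 0.1, 145.5]
force: [1.7, 1.5, 0.2]
opening: 64.0
time: 37.2
eef_pos: [521.0, 306.8, 298.5]
ee_rot: [179.9, 0.1, 145.0]
force: [-0.8, 1.2, 0.5]
opening: 64.2
t 37.2 pos [521.  306.8 298.5] rot [1.7990e+02 7.0000e-02 1.4498e+02] F [-0.8  1.2  0.5] open 64.2 j [ -7.  18. -37.  95.  12.  70.   8.]
shift [-76.  -41.7  68.5] twist 0.872
1364 (array([463.6, 346.7]), 50.8, 14.9, -35.5) 213.8350071968873
```

View pics/w7.png

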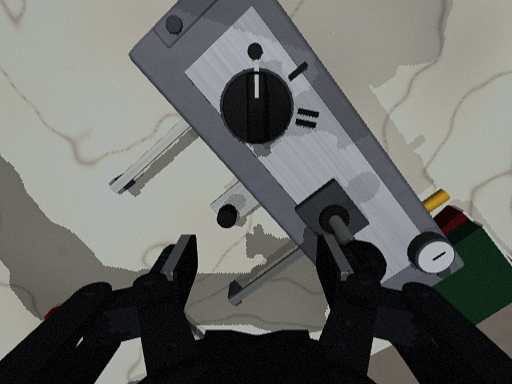

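The selector is back on the dot (256,70) and seated, and the lever is upright. Next is the tray knob.

```bash
python3 -m jog '[{"x":-15,"y":-8,"z":0,"twist":0.1},{"x":-30,"y":-16,"z":0,"twist":0.22},{"x":-45,"y":-25,"z":15,"twist":0.34},{"x":-60,"y":-33,"z":30,"twist":0.46},{"x":-76,"y":-42,"z":45,"twist":0.58},{"x":-76,"y":-42,"z":60,"twist":0.7},{"x":-76,"y":-42,"z":68,"twist":0.82},{"x":-76,"y":-42,"z":68,"twist":0.87}]' -0.3; python3 -m jog '[{"x":0,"y":0,"z":0,"twist":0},{"x":0,"y":0,"z":0,"twist":0}]';python3 go.py 559.5 229 64 95
```

```text
time: 37.92
eef_pos: [555.5, 230.4, 226.8]
ee_rot: [-179.8, 0.0, 95.0]
force: [-0.4, 0.1, 0.3]
opening: 55.8
time: 38.08
eef_pos: [556.5, 231.3, 229.2]
ee_rot: [-180.0, -0.0, 95.6]
force: [-0.2, 0.2, 0.9]
opening: 55.4
t 38.08 pos [556.5 231.3 229.2] rot [-1.7996e+02 -1.0000e-02  9.5570e+01] F [-0.2  0.2  0.9] open 55.4 j [ -8.  20. -26. 100.  10.  62. -32.]
shift [ -2.6   2.8 165.2] twist 0.01
```

```bash
python3 -m jog '[{"x":-2,"y":3,"z":25,"twist":0.01},{"x":-2,"y":3,"z":60,"twist":0.01},{"x":-2,"y":3,"z":95,"twist":0.01},{"x":-2,"y":3,"z":120,"twist":0.01},{"x":-2,"y":3,"z":140,"twist":0.01},{"x":-2,"y":3,"z":155,"twist":0.01},{"x":-2,"y":3,"z":165,"twist":0.01},{"x":-2,"y":3,"z":165,"twist":0.01}]';python3 go.py 559.5 229 64 95
```

```text
time: 38.75
eef_pos: [559.4, 228.8, 62.8]
ee_rot: [-179.9, 0.0, 94.9]
force: [-1.1, -0.6, -0.1]
opening: 55.2
t 38.75 pos [559.4 228.8  62.8] rot [-1.7986e+02  1.0000e-02  9.4910e+01] F [-1.1 -0.6 -0.1] open 55.2 j [-11.  31. -23. 107.  16.  45. -37.]
shift [ 0.2  0.1 -1.2] twist -0.002
```

```bash
python3 -m jog '[{"x":0,"y":0,"z":0,"twist":0},{"x":0,"y":0,"z":0,"twist":0},{"x":0,"y":0,"z":0,"twist":0},{"x":0,"y":0,"z":0,"twist":0},{"x":0,"y":0,"z":0,"twist":0},{"x":0,"y":0,"z":0,"twist":0},{"x":0,"y":0,"z":0,"twist":0}]' 1 40;python3 go.py 574 69.5 64 95
```

```text
time: 39.33
eef_pos: [559.5, 229.1, 66.0]
ee_rot: [-180.0, 0.0, 94.8]
force: [-11.0, -0.6, 12.8]
opening: 24.5
t 39.33 pos [559.5 229.1  66. ] rot [-179.96    0.     94.83] F [-11.   -0.6  12.8] open 24.5 j [-11.  31. -23. 107.  16.  45. -37.]
shift [-160.3    1.     2. ] twist -0.003
```

```bash
python3 -m jog '[{"x":-1,"y":0,"z":0,"twist":0},{"x":-4,"y":0,"z":0,"twist":0},{"x":-9,"y":0,"z":0,"twist":0},{"x":-15,"y":0,"z":0,"twist":0},{"x":-22,"y":0,"z":0,"twist":0},{"x":-29,"y":0,"z":0,"twist":0},{"x":-36,"y":0,"z":0,"twist":0},{"x":-43,"y":0,"z":0,"twist":0}]';python3 -m jog '[{"x":-7,"y":0,"z":0,"twist":0},{"x":-14,"y":0,"z":0,"twist":0},{"x":-21,"y":0,"z":0,"twist":0},{"x":-28,"y":0,"z":0,"twist":0},{"x":-35,"y":0,"z":0,"twist":0},{"x":-42,"y":0,"z":0,"twist":0},{"x":-49,"y":0,"z":0,"twist":0},{"x":-56,"y":0,"z":0,"twist":0}]';python3 go.py 574 69.5 64 95
```

```text
time: 40.0
eef_pos: [563.4, 186.7, 66.0]
ee_rot: [-180.0, -0.0, 94.9]
force: [-9.8, 2.2, 9.4]
opening: 24.6
time: 40.67
eef_pos: [568.5, 130.7, 66.0]
ee_rot: [180.0, -0.0, 94.8]
force: [-7.2, 1.9, 8.2]
opening: 24.6
t 40.67 pos [568.5 130.7  66. ] rot [ 1.7997e+02 -4.0000e-02  9.4840e+01] F [-7.2  1.9  8.2] open 24.6 j [ -1.  29. -23. 110.  16.  44. -28.]
shift [-61.5   0.4   1.9] twist -0.003
```

```bash
python3 -m jog '[{"x":-7,"y":0,"z":0,"twist":0},{"x":-14,"y":0,"z":0,"twist":0},{"x":-21,"y":0,"z":0,"twist":0},{"x":-28,"y":0,"z":0,"twist":0},{"x":-35,"y":0,"z":0,"twist":0},{"x":-41,"y":0,"z":0,"twist":0},{"x":-46,"y":0,"z":0,"twist":0},{"x":-50,"y":0,"z":0,"twist":0}]';python3 -m jog '[{"x":-3,"y":0,"z":0,"twist":0},{"x":-5,"y":0,"z":0,"twist":0},{"x":-7,"y":0,"z":0,"twist":0},{"x":-8,"y":0,"z":0,"twist":0},{"x":-9,"y":0,"z":0,"twist":0},{"x":-9,"y":0,"z":0,"twist":0}]';python3 go.py 574 69.5 64 95
```

```text
time: 41.33
eef_pos: [573.0, 80.5, 66.0]
ee_rot: [179.9, -0.0, 94.8]
force: [-4.9, 2.0, 7.7]
opening: 24.9
time: 41.83
eef_pos: [573.8, 71.6, 66.0]
ee_rot: [179.9, -0.0, 94.8]
force: [-4.1, -0.1, 8.2]
opening: 24.6
t 41.83 pos [573.8  71.6  66. ] rot [ 1.7994e+02 -1.0000e-02  9.4810e+01] F [-4.1 -0.1  8.2] open 24.6 j [  4.  29. -22. 111.  15.  43. -22.]
shift [-2.1  0.   2. ] twist -0.003
```

```bash
python3 -m jog '[{"x":-1,"y":0,"z":0,"twist":0},{"x":-2,"y":0,"z":0,"twist":0},{"x":-3,"y":0,"z":0,"twist":0},{"x":-3,"y":0,"z":0,"twist":0}]';python3 go.py;python3 -m jog '[{"x":0,"y":0,"z":0,"twist":0},{"x":0,"y":0,"z":0,"twist":0},{"x":0,"y":0,"z":0,"twist":0},{"x":0,"y":0,"z":0,"twist":0},{"x":0,"y":0,"z":-10,"twist":0},{"x":0,"y":0,"z":-45,"twist":0},{"x":0,"y":0,"z":-85,"twist":0},{"x":0,"y":0,"z":-125,"twist":0}]' -0.3;python3 -m jog '[{"x":-35,"y":0,"z":-20,"twist":0},{"x":-70,"y":0,"z":-40,"twist":0},{"x":-105,"y":0,"z":-60,"twist":0},{"x":-140,"y":0,"z":-60,"twist":0},{"x":-140,"y":0,"z":-60,"twist":0}]';python3 go.py; python3 -c "
from meas import *
c=cam('top');books(c,76,(380,80),(700,300));books(c,24,(200,-400),(700,0));P=pts(c)
m=(abs(P[...,2]-90)<5)&(abs(P[...,0]-573)<40)&(abs(P[...,1]-70)<40);print('knob',rect(P[m][:,:2]))
save(c,'pics/t9.png',(60,40,460,340),2)
c=cam('scene');books(c,76,(380,80),(700,300));P=pts(c)
m=(abs(P[...,2]-272)<7)&(abs(P[...,0]-600)<60)&(abs(P[...,1]-346)<50);print(m.sum(),P[m].mean(0))"
```

```text
time: 42.17
eef_pos: [574.0, 69.7, 66.0]
ee_rot: [179.9, -0.1, 94.8]
force: [-5.2, 6.0, 6.9]
opening: 24.8
t 42.17 pos [574.   69.7  66. ] rot [ 1.7994e+02 -8.0000e-02  9.4850e+01] F [-5.2  6.   6.9] open 24.8 j [  4.  29. -22. 111.  15.  43. -22.]
time: 42.83
eef_pos: [573.3, 68.5, 191.4]
ee_rot: [-179.9, -0.0, 94.8]
force: [1.1, 0.3, 0.5]
opening: 55.5
time: 43.25
eef_pos: [586.0, -79.1, 251.5]
ee_rot: [179.9, 0.2, 94.3]
force: [-0.3, -0.3, -1.0]
opening: 55.4
t 43.25 pos [586.  -79.1 251.5] rot [1.7987e+02 1.7000e-01 9.4320e+01] F [-0.3 -0.3 -1. ] open 55.4 j [ 19.  17. -21. 101.   7.  63.  -1.]
obj 534 [175. 157.] (array([619. , 201.3]), 96.4, 62.2, -85.1) rgb [64. 50. 41.] z 76.3
obj 582 [175. 192.] (array([500.7, 193. ]), 101.6, 59.6, -86.8) rgb [71. 38. 38.] z 76.5
knob (array([571.3,  71.8]), 24.0, 22.8, 49.5)
obj 470 [308. 165.] (array([503.2, 193.2]), 105.5, 59.3, -84.6) rgb [104.  52.  34.] z 78.2
obj 501 [338. 185.] (array([622.3, 201.9]), 104.7, 57.5, -84.0) rgb [94. 70. 41.] z 78.1
60 [595.19331164 343.5304304  273.21081246]
```

View pics/t9.png

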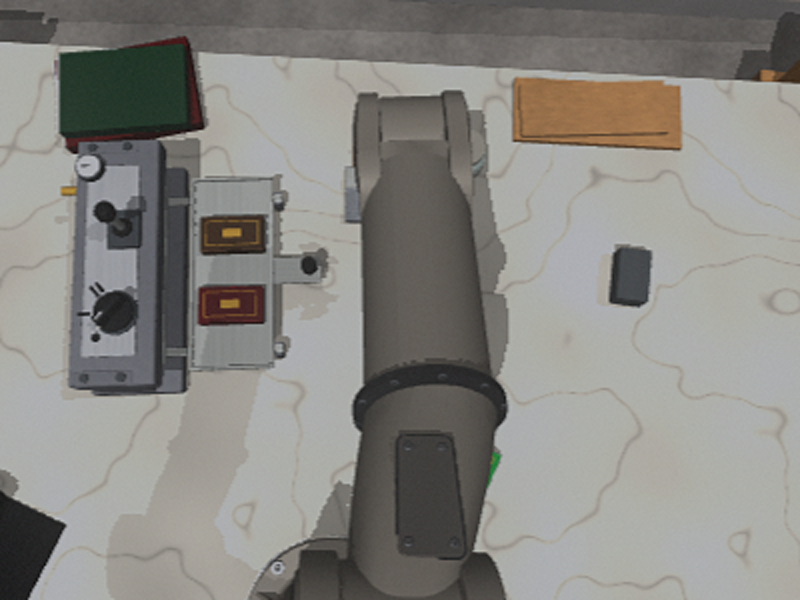

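Both books are centred on the extended tray, the selector points to the dot and the arm is clear. Handing in.

```bash
python3 -c "
from cell import bot
print(bot.job_done())"
```

```text
the job is handed in; nothing more can be done
None
```

The whole sequence is done and handed in at about 43 s of robot time; no verdict is reported. I put the maroon and brown books, the only two true ones, on the tray and pushed it home. I then set the selector to light and held the lever at its stop for about 2 s (about 17 N). After it sprang back, I returned the selector to off and pulled the tray out.

- **Tray and books:** the tray moved about 159–160 mm out by the arm's own travel. Both books lie flat, with centres within a few mm of the middle front to back and about 60 mm either side of it. The top and scene cameras agreed to about 3 mm.
- **Book angle:** most readings were within about 1° of lengthwise. The top camera gave about 2° for the maroon book and measured both a few mm short. All of this is far inside the limit.
- **Selector and lever:** the selector is seated on the dot, its top at the starting height, and the lever is upright at its starting position.
- **Bystanders:** I never worked near the jar, brush or block. The last picture shows the block in place, but the arm mostly hid the jar and brush, so I did not confirm those two at the end.

No check failed.

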